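# Build the sieve stack on the shaker

## Robot

A 7-joint arm with a two-finger parallel gripper is mounted at the origin on a cart in front of the work surface, level with it; the furniture and walls round the work are solid. World frame = base frame: x ahead of the robot, y to its left, z up, the work surface at z = 0. Lengths are in mm, angles in degrees, forces in N, time in s.
With the tool pointing down it reaches from about 425 to 800 mm from the base axis. Payload 8.3 kg.
Tool frame: the origin (TCP) lies on the front face of the gripper's body, between the roots of the fingers; the fingertips stand 73 mm ahead of it and the grasp point (between the pads) lies 54 mm ahead of it (manip.tip_extent is the distance from the TCP to the fingertips, in mm); z points along the fingers, y is the direction in which the jaws open and shut (so a half turn about z gives the same grasp; the last joint's range is limited). The gripper opens to 85 mm and grips with 20 to 120 N. Pads are 22 mm wide; open, the fingers measure 114 mm over their backs; the gripper's body (76 mm by 85 mm) begins 54 mm behind the grasp point. The pads swing forward as they close: fully open they stand 13 mm farther back than shut.
Start: joints at [71.282, 21.967, 0.94, 78.501, -0.361, 79.538, -2.664], TCP at [163.005, -603.355, 303.879] pointing down, gripper open.
Joint ranges: [-169.22, 169.22], [-14.56, 117.87], [-87.37, 89.26], [10.42, 133.3], [-82.24, 262.24], [0.94, 117.77], [-172.7, 172.7]. Speed limits (degrees/s): [136.94, 136.94, 172.46, 172.46, 180, 180, 180].

## Interface

Orientations are given as a 3x3 rotation matrix whose columns are the frame's x, y, z axes.
In Python, from bench import manip gives the robot as it stands. The module is installed in compiled form; this text tells all that it offers.
- The arm moves only by the tool jog_arm, never from a script. Its argument "moves" is a list of rows, each an object of numbers: "fingers": the opening, from 0 (shut) to 1 (fully open); "tx", "ty", "tz": the shift along the tool's x, y, z scaled (see below); "rx", "ry", "rz": the turn, a rotation vector about the tool's x, y, z scaled (see below). A call has 1 to 10 rows; each row shifts and turns the commanded pose from where the row before left it, along the tool's axes as they then stand; what a row does not reach is not made up. The controller multiplies each number of a shift by 0.075 m and each number of a turn by 2 pi rad. A row lasts 1/10 s, in which the tool goes at most 50 mm and 8.59 degrees, less where a joint would pass 70% of its speed; a pose out of reach is approached as far as the arm can. A call with a number of a shift or a turn outside -1 to 1 is refused whole. A call with a gripper value outside its range is refused whole. The fingers move at their own pace and stop on an object; the grip force is fixed at half the most. Time passes only in rows, so rows that do not move let the fingers close. It gives the time, the measured TCP pose, the force and the opening at its end, in the units of the state.
- manip.read_state(): the state, without advancing time (a new reading comes with each control period).
- manip.snapshot(name): name is "scene" or "top"; returns the picture (400x640x3 uint8, red, green, blue); there is no depth.
- manip.camera_info(name): a dict with "fovy" (degrees; the focal length in pixels is half the picture's height over the tangent of half this angle, whatever the lens; pixels are square), "cx", "cy" (the principal point, pixels), "R" (3x3) and "t" (3): a world point X has camera coordinates R X + t. Camera axes: x right, y down, z forward; pixel columns grow to the right and rows downward; lengths in mm; the calibration is good to about 2 mm. A picture is of the moment at which its call begins. camera_info takes no time and is no camera call.
- manip.job_done(): hands the job in, once; it reports no verdict.
The state is a dict: "clock": time; "joint_pos": joint angles; "qvel": joint speeds; "joint_torque": joint torques, N m; "tool_pos": TCP position; "ee_rot": TCP orientation; "contact_force": force on the tool from outside, world axes, zero at the start; "moment": the same for the moment, N m; "grip_width": finger opening in mm.
Only numpy, scipy, OpenCV 4.12 (cv2) and the standard library are available. Lean on these libraries where they do the work, as an engineer would, in place of code of your own. Each camera call takes 0.05 s, during which the arm holds its last target.

## Task

Build the test-sieve stack on the plate of the small sieve shaker, one piece at a time from the bottom up: the plain receiving pan into the plate's locating ring, then the fine sieve (blue rim), the medium (yellow rim), the coarse (red rim) and last the lid, each fully nested in the one below. The sieve with the green rim is not wanted: leave it, the timer and the powder vial where they stand.

Things in the scene. Friction and masses are not known exactly. Their poses are not given: they have to be found in the camera images.
- pan: Receiving pan: bare steel, no mesh, smooth bright floor. 60 mm diameter, 34 mm high, open socket on top 53 mm wide. Below 8 mm a foot tapers from 49 to 43 mm; it drops into the socket (or ring) below until the shoulder at 8 mm meets that rim. Grip across the 60 mm frame, fingertips 10 to 15 mm above the underside. Origin: centre of underside, z up; round. 110 g.
- sieve_fine: Fine sieve: steel with a BLUE rim, very close mesh 15 mm above its underside. Same outer form, foot and socket as the pan: nested, its origin is 26 mm above that of the piece below. Grip across the frame (60 mm), fingertips 10 to 15 mm above its underside, clear of the piece below. Origin: centre of underside, z up; round. 110 g.
- sieve_medium: Medium sieve: steel with a YELLOW rim, mesh of 3 mm pitch. Same outer form, foot and socket as the pan: nested, its origin is 26 mm above that of the piece below. Grip across the frame (60 mm), fingertips 10 to 15 mm above its underside, clear of the piece below. Origin: centre of underside, z up; round. 110 g.
- sieve_coarse: Coarse sieve: steel with a RED rim, wide mesh of 7 mm pitch. Same outer form, foot and socket as the pan: nested, its origin is 26 mm above that of the piece below. Grip across the frame (60 mm), fingertips 10 to 15 mm above its underside, clear of the piece below. Origin: centre of underside, z up; round. 110 g.
- lid: Lid: steel disc, 60 mm diameter, 8 to 13 mm above its underside, with a tapered foot like the pan's under it and a black knob on top, 21 mm diameter (19 at its neck), 13 to 36 mm above the underside. Grip it by the knob. Nested, its origin is 26 mm above the coarse sieve's. Origin: centre of underside, z up; round. 90 g.
- sieve_spare: Spare sieve, not wanted: GREEN rim, mesh of 5 mm pitch, same size as the other sieves. Stays where it stands. Origin: centre of the underside. Mind the wooden shelf unit above the back of the bench: its front edge is 0.64 m ahead of the robot, its board 0.49 m high, and an upright panel stands behind the bench reader.
- seat (a point): Place of the pan on the white sieve shaker (fixed; 160 x 150 mm) at the robot's right, between bench reader (118 mm high) and vortex mixer (124 mm): centre of the dark locating ring (65 mm outer, 53 mm inner diameter, 10 mm high, top 80 mm above the bench) on the round steel plate (116 mm). The point lies 8 mm below the ring's top, where the seated pan's origin is.
- timer: White bench timer, 58 x 62 x 21 mm, in front of the shaker. Stays where it stands. Origin: centre of the underside.
- vial: Brown powder vial with a black cap, 25 mm in diameter, 50 mm high, standing to the left of the sieves. Stays where it stands. Origin: centre of the underside.

How it is judged (in metres and radians):
On the way, in this order (a step that is already met when the one before it is completed fails the run):
1. the receiving pan sits nested in the shaker's locating ring (horizontal distance between pan and seat below 0.005 m and z of pan in the frame of seat between -0.003 and 0.003 m and angle between pan's own z axis and vertical below 0.06 rad), for 0.2 s.
2. the fine sieve (blue rim) sits nested in the receiving pan (all of step 1 and horizontal distance between sieve_fine and pan below 0.005 m and z of sieve_fine in the frame of pan between 0.023 and 0.029 m and angle between sieve_fine's own z axis and vertical below 0.06 rad), for 0.2 s.
3. the medium sieve (yellow rim) sits nested in the fine sieve (blue rim) (all of step 2 and horizontal distance between sieve_medium and sieve_fine below 0.005 m and z of sieve_medium in the frame of sieve_fine between 0.023 and 0.029 m and angle between sieve_medium's own z axis and vertical below 0.06 rad), for 0.2 s.
4. the coarse sieve (red rim) sits nested in the medium sieve (yellow rim) (all of step 3 and horizontal distance between sieve_coarse and sieve_medium below 0.005 m and z of sieve_coarse in the frame of sieve_medium between 0.023 and 0.029 m and angle between sieve_coarse's own z axis and vertical below 0.06 rad), for 0.2 s.
5. the lid sits nested in the coarse sieve (red rim) (all of step 4 and horizontal distance between lid and sieve_coarse below 0.005 m and z of lid in the frame of sieve_coarse between 0.023 and 0.029 m and angle between lid's own z axis and vertical below 0.06 rad), for 0.2 s.
At the end, for the whole second after the job is handed in: Stack on the shaker, bottom up: pan in the ring, blue, yellow, red sieve, lid; each centred on the one below within 5 mm, upright within 0.06 rad, seated in height within 3 mm (26 mm above the one below), at rest. Green sieve, timer and vial moved less than 20 mm (all of step 5 and linear speed of each of pan, sieve_fine, sieve_medium, sieve_coarse, lid below 0.02 m/s and angular speed of each of pan, sieve_fine, sieve_medium, sieve_coarse, lid below 0.2 rad/s and distance of each of sieve_spare, timer, vial from where it was at the start of the episode below 0.02 m); the robot touches nothing.
It fails at once if the green sieve, the timer or the vial is moved by 20 mm or more (distance of any of sieve_spare, timer, vial from where it was at the start of the episode above 0.02 m).
It also fails if it takes over 131 s, if anything falls off the work surface, if the arm or the gripper's body presses on something with over 40 N, if the wrist force passes 120 N, or if a joint passes its speed limit or range.

## Working session

There is one attempt and no reset: what is moved stays moved. The work goes in short steps, Python scripts to look and compute and a tool call to move; the robot and the scene stay as the last step left them, time stands still between calls to the robot, and variables do not carry over. Pictures are saved under pics/ and viewed, and the job is handed in when it is done.

Besides the shell and the picture viewer there is one more tool, called in YAML: its name, and indented under it one key for each argument. jog_arm: Moves the arm, as the interface text tells. Shifts and turns lie within -1 to 1; 1 stands for 0.075 m of shift or 2 pi rad of turn. Its arguments: {"type":"object","properties":{"moves":{"type":"array","items":{"type":"object","properties":{"fingers":{"type":"number"},"tx":{"type":"number"},"ty":{"type":"number"},"tz":{"type":"number"},"rx":{"type":"number"},"ry":{"type":"number"},"rz":{"type":"number"}}}}},"required":["moves"]}

```bash
mkdir -p pics; python3 - <<'E'
from bench import manip
import cv2
for n in("scene","top"):
    im=manip.snapshot(n); cv2.imwrite(f"pics/{n}0.png",im[:,:,::-1]); print(n,manip.camera_info(n))
s=manip.read_state(); print(s, manip.tip_extent)
E
```

```text
scene {'fovy': 44.73710103148263, 'cx': 323.626618370552, 'cy': 192.37569718554937, 'R': array([[ 0.80531764, -0.59281671,  0.00564359],
       [-0.28027319, -0.38909386, -0.87752659],
       [ 0.52240831,  0.70510589, -0.47949477]]), 't': array([-314.27812103,  205.09281711, 1394.70790362])}
top {'fovy': 49.787619972656834, 'cx': 311.8214857855462, 'cy': 193.8572777834149, 'R': array([[ 0.00249989, -0.99999592, -0.00138468],
       [-0.97646284, -0.00214242, -0.21567508],
       [ 0.21567123,  0.00189125, -0.9764642 ]]), 't': array([  33.44762349,  447.92080495, 1184.42815866])}
{'clock': 0.1, 'joint_pos': array([71.28266652, 22.01106917,  0.93702934, 78.55396137, -0.36099324,
       79.53911869, -2.66437497]), 'qvel': array([ 0.02188989, -0.15324045,  0.00496213, -0.21161974,  0.02862028,
       -0.03657978,  0.02331039]), 'joint_torque': array([ 3.48751259e-03, -6.29124212e+01,  8.47798437e-01, -3.72751307e+01,
        1.67811289e-02,  1.06081506e-02,  2.43486102e-05]), 'tool_pos': array([ 162.922441  , -603.05707096,  302.98217293]), 'ee_rot': array([[ 9.65390518e-01,  2.60808203e-01, -4.78310498e-04],
       [ 2.60808641e-01, -9.65389016e-01,  1.70306680e-03],
       [-1.75819100e-05, -1.76887205e-03, -9.99998435e-01]]), 'contact_force': array([-0.13202455, -0.00512494, -0.48679751]), 'moment': array([-0.0154537 ,  0.00403287, -0.01593488]), 'grip_width': 85.80749304336658} 72.6
```

View pics/scene0.png

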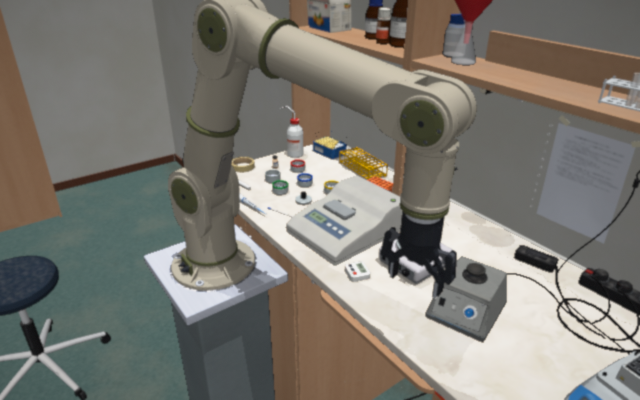

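View pics/top0.png

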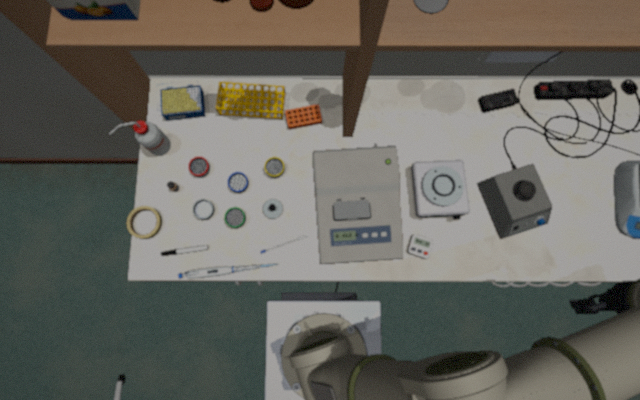

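```bash
cat > h.py <<'E'
from bench import manip
import numpy as np, cv2
def cam(n):
    c=manip.camera_info(n); f=200/np.tan(np.radians(c['fovy']/2)); return f,c['cx'],c['cy'],c['R'],c['t']
def ray(n,u,v,z):
    f,cx,cy,R,t=cam(n); C=-R.T@t; d=R.T@np.array([(u-cx)/f,(v-cy)/f,1]); return C+d*(z-C[2])/d[2]
def proj(n,X):
    f,cx,cy,R,t=cam(n); p=R@np.asarray(X,float)+t; return np.array([cx+f*p[0]/p[2],cy+f*p[1]/p[2]])
def crop(src,x,y,w,h,k,out):
    im=cv2.imread(src)[y:y+h,x:x+w]; cv2.imwrite(out,cv2.resize(im,None,fx=k,fy=k,interpolation=cv2.INTER_CUBIC))
E
python3 - <<'E'
from h import *
crop('pics/top0.png',150,140,160,110,5,'pics/c1.png')
crop('pics/top0.png',390,145,100,75,7,'pics/c2.png')
crop('pics/scene0.png',225,130,130,90,6,'pics/c3.png')
for n,u,v in[('red',200,167),('blue',238,182),('yel',275,168),('plain',204,209),('green',235,217),('lid',273,208)]: print(n,ray('top',u,v,34))
print(ray('top',442,187,80)); f,cx,cy,R,t=cam('top');print(-R.T@t,f)
E
```

```text
red [531.23572907 363.32742537  34.        ]
blue [486.06284857 249.84215052  34.        ]
yel [528.65018241 142.84263545  34.        ]
plain [405.85561219 344.48570031  34.        ]
green [382.77578977 254.36131953  34.        ]
lid [409.22416664 146.09723527  34.        ]
[ 461.40865767 -329.54034948   80.        ]
[ 181.84732198   32.16707147 1253.20336939] 430.98503322246313
```

View pics/c1.png

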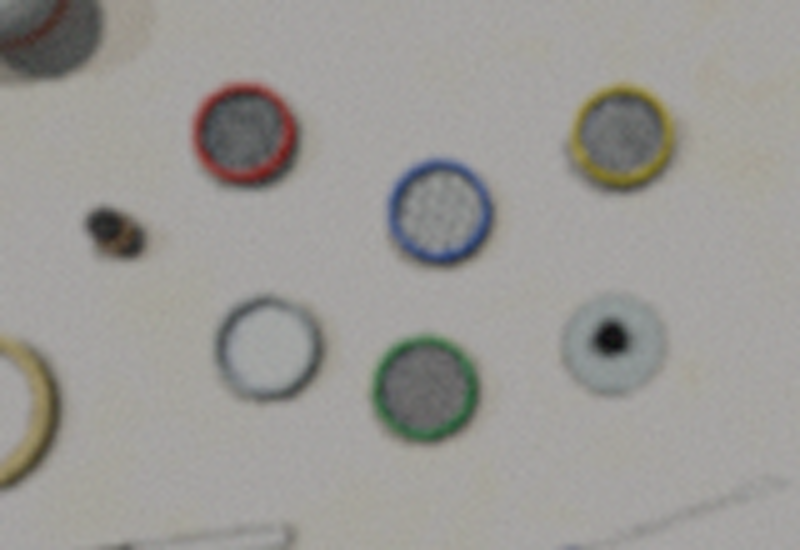

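View pics/c2.png

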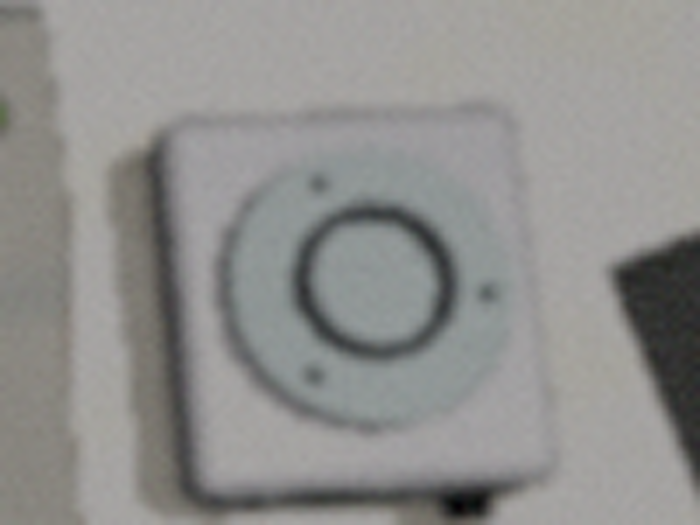

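View pics/c3.png

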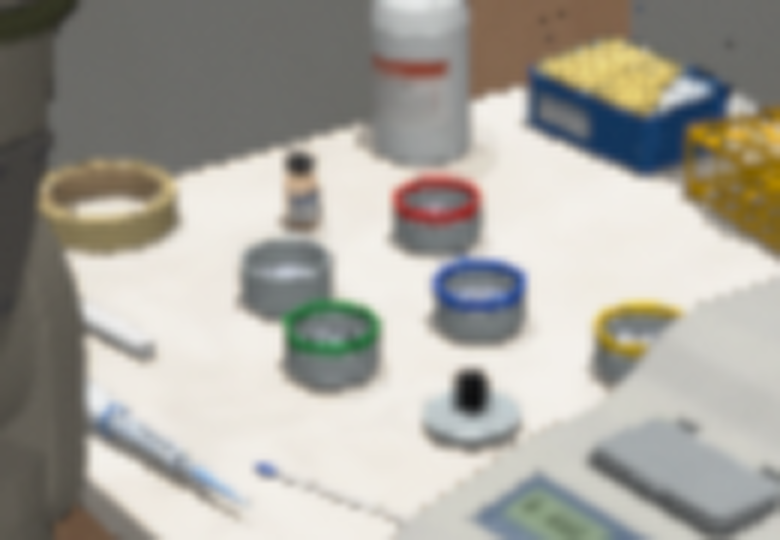

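```bash
cat > meas.py <<'E'
from h import *
def refine(gray_mask_fn): pass
def ringfit(im,u,v,z,ro,edge):
    """polar sampling: project circle radius r at plane z; find radius profile edges along directions, LSQ centre"""
E
python3 - <<'E'
from h import *
im=cv2.imread('pics/top0.png'); k=4
big=cv2.resize(im,None,fx=k,fy=k,interpolation=cv2.INTER_CUBIC); big=cv2.GaussianBlur(big,(0,0),2)
hsv=cv2.cvtColor(big,cv2.COLOR_BGR2HSV)
def fit(m,u,v,w=26):
    b=np.zeros(m.shape,np.uint8); b[int((v-w)*k):int((v+w)*k),int((u-w)*k):int((u+w)*k)]=1
    m=(m&(b>0)).astype(np.uint8)
    cs,_=cv2.findContours(m,cv2.RETR_EXTERNAL,cv2.CHAIN_APPROX_NONE)
    c=max(cs,key=cv2.contourArea); e=cv2.fitEllipse(cv2.convexHull(c))
    # upsampled coords -> original
    return (e[0][0]+.5)/k-.5,(e[0][1]+.5)/k-.5,e[1][0]/k,e[1][1]/k
H,S,V=[hsv[...,i].astype(int) for i in range(3)]
out={}
for n,u,v,lo,hi in[('red',200,167,165,8),('blue',238,182,100,130),('yel',275,168,20,35),('green',235,217,45,85)]:
    h=((H>=lo)|(H<=hi)) if lo>hi else (H>=lo)&(H<=hi)
    e=fit(h&(S>70),u,v); print(n,np.round(e,2),ray('top',e[0],e[1],32).round(1), 'diam',(e[2]+e[3])/2*1.0*np.linalg.norm(ray('top',e[0]+1,e[1],32)-ray('top',*e[:2],32)))
for n,u,v,z,th in[('pan',204,209,34,135),('ring',442,187,80,95)]:
    e=fit(V<th,u,v,16 if n=='pan' else 20); print(n,np.round(e,2),ray('top',e[0],e[1],z).round(1),'diam',(e[2]+e[3])/2*np.linalg.norm(ray('top',e[0]+1,e[1],z)-ray('top',*e[:2],z)))
e=fit(V<70,272,208,12);print('knob',np.round(e,2),ray('top',e[0],e[1],36).round(1),ray('top',e[0],e[1],30).round(1))
B=big.astype(int); m=(B[...,0]-B[...,2])
crop=m[180*k:236*k,245*k:300*k]; print(np.percentile(crop,[5,50,80,90,95]))
e=fit((m>4),272.5,208.5,16);print('liddisc',np.round(e,2),ray('top',e[0],e[1],13).round(1))
e=fit((m>4),441,187,32);print('plate',np.round(e,2),ray('top',e[0],e[1],70).round(1))
E
```

```text
red [198.34 166.22  20.12  20.74] [534.2 368.9  32. ] diam 60.17430304662604
blue [237.45 181.85  19.68  20.14] [487.  251.8  32. ] diam 58.158106095409615
yel [274.1  166.7   20.29  20.77] [533.2 145.7  32. ] diam 60.424668010847206
green [235.59 218.25  17.01  18.75] [379.5 252.9  32. ] diam 51.26946428362341
pan [203.49 209.5   21.73  22.58] [404.4 345.9  34. ] diam 63.71425006174442
ring [443.09 184.78  21.35  22.93] [ 467.8 -333.    80. ] diam 61.95754469447423
knob [271.84 207.32   5.86   6.02] [410.8 149.3  36. ] [412.  149.9  30. ]
[-8. -4. -3.  1.  6.]
liddisc [272.19 208.36  17.56  17.83] [412.1 150.4  13. ]
plate [442.4  185.5   38.78  40.93] [ 468.1 -334.    70. ]
```

jog_arm:
  moves:
    - {"rz":-0.0231,"fingers":1}
    - {"rz":-0.0231}
    - {"rz":-0.0231}
    - {"rz":-0.0231}
    - {"rz":-0.0231}
    - {"rz":-0.0231}
    - {"rz":-0.0231}
    - {"rz":-0.0231}
    - {"rz":-0.0232}
    - {}

```text
$.moves[0]: bad value
```

```bash
cat > st.py <<'E'
from h import *
np.set_printoptions(suppress=True,precision=3)
s=manip.read_state()
print(s['clock'],s['tool_pos'],'\n',s['ee_rot'],s['contact_force'],s['grip_width'],s['joint_pos'])
E
python3 st.py
```

```text
0.1 [ 162.922 -603.057  302.982] 
 [[ 0.965  0.261 -0.   ]
 [ 0.261 -0.965  0.002]
 [-0.    -0.002 -1.   ]] [-0.132 -0.005 -0.487] 85.80749304336658 [71.283 22.011  0.937 78.554 -0.361 79.539 -2.664]
```

jog_arm:
  moves:
    - {"fingers":1,"tx":0,"ty":0,"tz":0,"rx":0,"ry":0,"rz":-0.0231}
    - {"fingers":1,"tx":0,"ty":0,"tz":0,"rx":0,"ry":0,"rz":-0.0231}

```text
clock: 0.3
tool_pos: [163.0, -603.1, 303.2]
ee_rot: [[0.847, 0.531, -0.0], [0.531, -0.847, 0.001], [0.0, -0.001, -1.0]]
contact_force: [0.3, 0.5, 0.0]
grip_width: 85.1
```

```bash
python3 st.py
```

```text
0.3 [ 162.994 -603.143  303.248] 
 [[ 0.847  0.531 -0.   ]
 [ 0.531 -0.847  0.001]
 [ 0.    -0.001 -1.   ]] [0.346 0.522 0.03 ] 85.10097949956454 [73.177 22.056 -1.689 78.435  0.646 79.588 13.571]
```

jog_arm:
  moves:
    - {"fingers":1,"tx":0,"ty":0,"tz":0,"rx":0,"ry":0,"rz":-0.0231}
    - {"fingers":1,"tx":0,"ty":0,"tz":0,"rx":0,"ry":0,"rz":-0.0231}
    - {"fingers":1,"tx":0,"ty":0,"tz":0,"rx":0,"ry":0,"rz":-0.0231}
    - {"fingers":1,"tx":0,"ty":0,"tz":0,"rx":0,"ry":0,"rz":-0.0231}
    - {"fingers":1,"tx":0,"ty":0,"tz":0,"rx":0,"ry":0,"rz":-0.0231}
    - {"fingers":1,"tx":0,"ty":0,"tz":0,"rx":0,"ry":0,"rz":-0.0231}
    - {"fingers":1,"tx":0,"ty":0,"tz":0,"rx":0,"ry":0,"rz":-0.0232}
    - {"fingers":1,"tx":0,"ty":0,"tz":0,"rx":0,"ry":0,"rz":0}

```text
clock: 1.1
tool_pos: [162.8, -603.2, 303.3]
ee_rot: [[-0.002, 1.0, -0.0], [1.0, 0.002, 0.001], [0.001, -0.0, -1.0]]
contact_force: [-0.4, -0.5, -0.9]
grip_width: 85.7
```

```bash
python3 st.py
```

```text
1.1 [ 162.845 -603.21   303.302] 
 [[-0.002  1.    -0.   ]
 [ 1.     0.002  0.001]
 [ 0.001 -0.    -1.   ]] [-0.405 -0.477 -0.855] 85.67395381393733 [ 79.759  22.51  -10.802  78.076   4.163  79.863  69.152]
```

jog_arm:
  moves:
    - {"fingers":1,"tx":0.4,"ty":0.45,"tz":0,"rx":0,"ry":0,"rz":0}
    - {"fingers":1,"tx":0.4,"ty":0.45,"tz":0,"rx":0,"ry":0,"rz":0}
    - {"fingers":1,"tx":0.4,"ty":0.45,"tz":0,"rx":0,"ry":0,"rz":0}
    - {"fingers":1,"tx":0.4,"ty":0.45,"tz":0,"rx":0,"ry":0,"rz":0}
    - {"fingers":1,"tx":0.4,"ty":0.45,"tz":0,"rx":0,"ry":0,"rz":0}
    - {"fingers":1,"tx":0.4,"ty":0.45,"tz":0,"rx":0,"ry":0,"rz":0}
    - {"fingers":1,"tx":0.4,"ty":0.45,"tz":0,"rx":0,"ry":0,"rz":0}
    - {"fingers":1,"tx":0.4,"ty":0.45,"tz":0,"rx":0,"ry":0,"rz":0}
    - {"fingers":1,"tx":0.4,"ty":0.45,"tz":0,"rx":0,"ry":0,"rz":0}
    - {"fingers":1,"tx":0,"ty":0,"tz":0,"rx":0,"ry":0,"rz":0}

```text
clock: 2.1
tool_pos: [471.9, -326.4, 303.9]
ee_rot: [[-0.007, 1.0, 0.003], [1.0, 0.006, 0.003], [0.003, 0.003, -1.0]]
contact_force: [-0.1, 1.1, -0.2]
grip_width: 85.7
```

```bash
python3 st.py
```

```text
2.1 [ 471.888 -326.378  303.889] 
 [[-0.007  1.     0.003]
 [ 1.     0.006  0.003]
 [ 0.003  0.003 -1.   ]] [-0.117  1.064 -0.2  ] 85.6778270139573 [ 50.409  17.293 -23.723  86.008   6.77   78.126  26.625]
```

jog_arm:
  moves:
    - {"fingers":1,"tx":0.5,"ty":0,"tz":0,"rx":0,"ry":0,"rz":0}
    - {"fingers":1,"tx":0.55,"ty":0,"tz":0,"rx":0,"ry":0,"rz":0}
    - {"fingers":1,"tx":0.55,"ty":0,"tz":0,"rx":0,"ry":0,"rz":0}
    - {"fingers":1,"tx":0.55,"ty":0,"tz":0,"rx":0,"ry":0,"rz":0}
    - {"fingers":1,"tx":0.55,"ty":0,"tz":0,"rx":0,"ry":0,"rz":0}
    - {"fingers":1,"tx":0.55,"ty":0,"tz":0,"rx":0,"ry":0,"rz":0}
    - {"fingers":1,"tx":0.55,"ty":0,"tz":0,"rx":0,"ry":0,"rz":0}
    - {"fingers":1,"tx":0.55,"ty":0,"tz":0,"rx":0,"ry":0,"rz":0}
    - {"fingers":1,"tx":0,"ty":0,"tz":0,"rx":0,"ry":0,"rz":0}
    - {"fingers":1,"tx":0,"ty":0,"tz":0,"rx":0,"ry":0,"rz":0}

```text
clock: 3.1
tool_pos: [466.6, -6.4, 304.0]
ee_rot: [[0.001, 1.0, 0.0], [1.0, -0.001, -0.0], [-0.0, 0.0, -1.0]]
contact_force: [0.0, -0.9, -0.4]
grip_width: 85.5
```

```bash
python3 st.py; python3 - <<'E'
from h import *
im=manip.snapshot('top'); cv2.imwrite('pics/top1.png',im[:,:,::-1])
im=manip.snapshot('scene'); cv2.imwrite('pics/scene1.png',im[:,:,::-1])
E
python3 st.py
```

```text
3.1 [466.629  -6.388 303.974] 
 [[ 0.001  1.     0.   ]
 [ 1.    -0.001 -0.   ]
 [-0.     0.    -1.   ]] [ 0.032 -0.938 -0.394] 85.48421466232674 [ 32.572   4.531 -37.348 100.8     2.848  75.607  -5.451]
3.2 [466.744  -8.4   303.759] 
 [[ 0.004  1.    -0.   ]
 [ 1.    -0.004 -0.   ]
 [-0.    -0.    -1.   ]] [-0.339  0.049  0.614] 85.31941071265071 [ 32.686   4.568 -37.227 100.789   2.863  75.608  -5.38 ]
```

jog_arm:
  moves:
    - {"fingers":1,"tx":0.523,"ty":-0.0924,"tz":0,"rx":0,"ry":0,"rz":0}
    - {"fingers":1,"tx":0.523,"ty":-0.0924,"tz":0,"rx":0,"ry":0,"rz":0}
    - {"fingers":1,"tx":0.523,"ty":-0.0924,"tz":0,"rx":0,"ry":0,"rz":0}
    - {"fingers":1,"tx":0.523,"ty":-0.0924,"tz":0,"rx":0,"ry":0,"rz":0}
    - {"fingers":1,"tx":0.523,"ty":-0.0924,"tz":0,"rx":0,"ry":0,"rz":0}
    - {"fingers":1,"tx":0.523,"ty":-0.0924,"tz":0,"rx":0,"ry":0,"rz":0}
    - {"fingers":1,"tx":0.523,"ty":-0.0924,"tz":0,"rx":0,"ry":0,"rz":0}
    - {"fingers":1,"tx":0.523,"ty":-0.0924,"tz":0,"rx":0,"ry":0,"rz":0}
    - {"fingers":1,"tx":0.523,"ty":-0.0924,"tz":0,"rx":0,"ry":0,"rz":0}
    - {"fingers":1,"tx":0,"ty":0,"tz":0,"rx":0,"ry":0,"rz":0}

```text
clock: 4.2
tool_pos: [402.4, 350.0, 303.7]
ee_rot: [[-0.004, 1.0, -0.002], [1.0, 0.004, 0.003], [0.003, -0.002, -1.0]]
contact_force: [-0.7, 0.7, -1.0]
grip_width: 85.7
```

```bash
python3 st.py; python3 - <<'E'
from h import *
# second view check of the seat etc. with scene1
crop('pics/scene1.png',330,200,180,150,5,'pics/c4.png')
crop('pics/top1.png',260,150,240,150,3,'pics/c5.png')
E
```

```text
4.2 [402.448 350.011 303.663] 
 [[-0.004  1.    -0.002]
 [ 1.     0.004  0.003]
 [ 0.003 -0.002 -1.   ]] [-0.678  0.744 -1.005] 85.71128444478411 [ -0.875  17.541 -53.207  91.213  14.067  78.36  -55.41 ]
```

View pics/scene1.png

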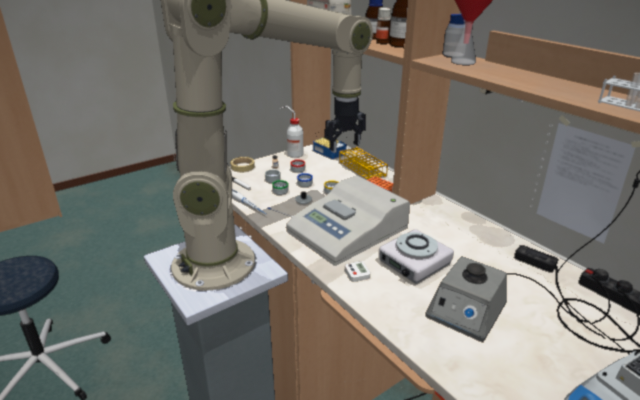

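```bash
python3 - <<'E'
from h import *
k=4
def fit(m,u,v,w,wh):
    b=np.zeros(m.shape,np.uint8); b[int((v-wh)*k):int((v+wh)*k),int((u-w)*k):int((u+w)*k)]=1
    m=(m&(b>0)).astype(np.uint8)
    cs,_=cv2.findContours(m,cv2.RETR_EXTERNAL,cv2.CHAIN_APPROX_NONE)
    c=max(cs,key=cv2.contourArea); e=cv2.fitEllipse(cv2.convexHull(c))
    return (e[0][0]+.5)/k-.5,(e[0][1]+.5)/k-.5,e[1][0]/k,e[1][1]/k
im=cv2.imread('pics/scene0.png')
big=cv2.GaussianBlur(cv2.resize(im,None,fx=k,fy=k,interpolation=cv2.INTER_CUBIC),(0,0),2)
H,S,V=[a.astype(int) for a in cv2.split(cv2.cvtColor(big,cv2.COLOR_BGR2HSV))]
for n,u,v,lo,hi in[('red',298,163.5,165,8),('blue',305,177.5,100,130),('green',280.5,184,45,85)]:
    h=((H>=lo)|(H<=hi)) if lo>hi else (H>=lo)&(H<=hi)
    e=fit(h&(S>70),u,v,10,7); print(n,np.round(e,2),ray('scene',e[0],e[1],32).round(1))
im=cv2.imread('pics/scene1.png')
big=cv2.GaussianBlur(cv2.resize(im,None,fx=k,fy=k,interpolation=cv2.INTER_CUBIC),(0,0),2)
V=big.max(axis=2)
for th in(80,100,120):
    e=fit(V<th,417,242,15,12); print('ring',np.round(e,2),ray('scene',e[0],e[1],78).round(1))
print(proj('scene',[467.8,-333,80]),proj('scene',[404.4,346,34]))
crop('pics/scene1.png',380,220,80,60,10,'pics/c4.png')
E
```

```text
red [297.39 162.92   8.75  15.18] [533.5 369.6  32. ]
blue [304.4  177.34   9.67  15.28] [484.8 249.5  32. ]
green [279.32 184.28   9.61  15.92] [379.8 256.6  32. ]
ring [416.65 242.56  11.15  20.59] [ 461.2 -341.3   78. ]
ring [416.99 241.63  14.11  22.41] [ 465.3 -338.6   78. ]
ring [416.91 241.61  14.95  23.16] [ 465.1 -338.4   78. ]
[416.24362341 239.82014662] [272.33258039 173.10381733]
```

View pics/c4.png

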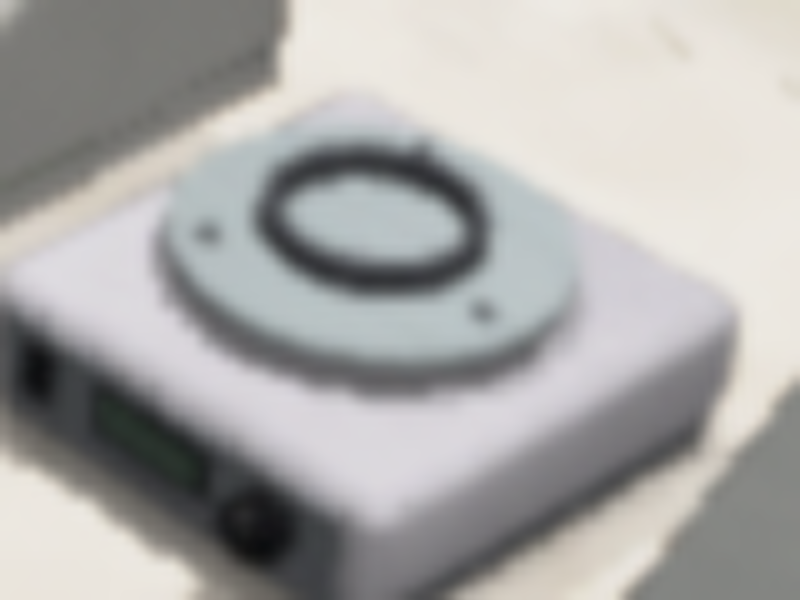

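jog_arm:
  moves:
    - {"fingers":1,"tx":0,"ty":0,"tz":0.5,"rx":0,"ry":0,"rz":0}
    - {"fingers":1,"tx":0,"ty":0,"tz":0.5,"rx":0,"ry":0,"rz":0}
    - {"fingers":1,"tx":0,"ty":0,"tz":0.5,"rx":0,"ry":0,"rz":0}
    - {"fingers":1,"tx":0,"ty":0,"tz":0.5,"rx":0,"ry":0,"rz":0}
    - {"fingers":1,"tx":0,"ty":0,"tz":0,"rx":0,"ry":0,"rz":0}
    - {"fingers":1,"tx":0,"ty":0,"tz":0,"rx":0,"ry":0,"rz":0}

```text
clock: 4.8
tool_pos: [405.2, 344.9, 154.2]
ee_rot: [[0.003, 1.0, -0.001], [1.0, -0.003, -0.001], [-0.001, -0.001, -1.0]]
contact_force: [-0.2, 0.4, 0.3]
grip_width: 85.4
```

```bash
python3 st.py; python3 - <<'E'
from h import *
im=manip.snapshot('scene'); cv2.imwrite('pics/scene2.png',im[:,:,::-1])
im=manip.snapshot('top'); cv2.imwrite('pics/top2.png',im[:,:,::-1])
crop('pics/scene2.png',230,120,130,90,6,'pics/c6.png')
E
```

```text
4.8 [405.199 344.919 154.203] 
 [[ 0.003  1.    -0.001]
 [ 1.    -0.003 -0.001]
 [-0.001 -0.001 -1.   ]] [-0.245  0.404  0.263] 85.43087597705147 [ -4.269  25.768 -49.174 102.319  21.833  62.049 -61.265]
```

View pics/c6.png

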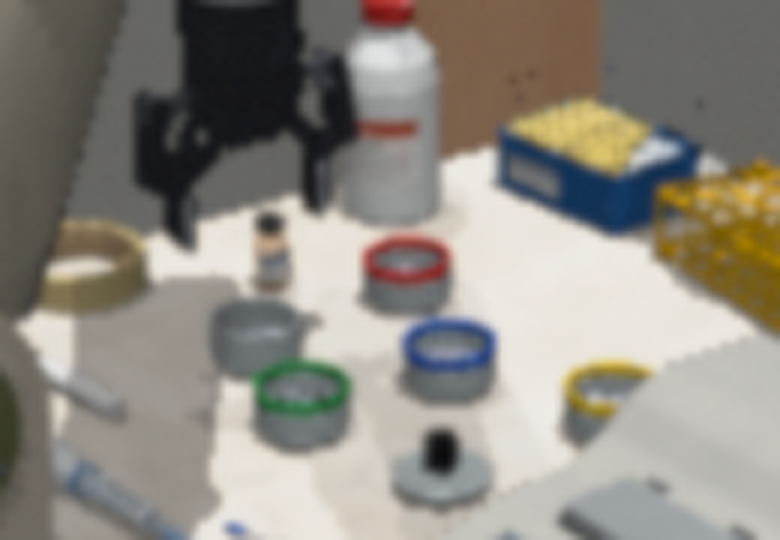

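View pics/top2.png

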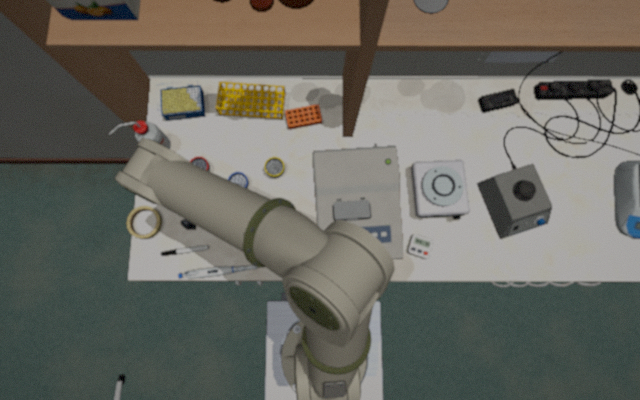

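jog_arm:
  moves:
    - {"fingers":1,"tx":0,"ty":0,"tz":0.4,"rx":0,"ry":0,"rz":0}
    - {"fingers":1,"tx":0,"ty":0,"tz":0.3,"rx":0,"ry":0,"rz":0}
    - {"fingers":1,"tx":0,"ty":0,"tz":0.18,"rx":0,"ry":0,"rz":0}
    - {"fingers":1,"tx":0,"ty":0,"tz":0,"rx":0,"ry":0,"rz":0}
    - {"fingers":1,"tx":0,"ty":0,"tz":0,"rx":0,"ry":0,"rz":0}

```text
clock: 5.4
tool_pos: [405.0, 346.5, 89.3]
ee_rot: [[0.0, 1.0, 0.001], [1.0, -0.0, 0.001], [0.001, 0.001, -1.0]]
contact_force: [-0.3, 1.1, 0.4]
grip_width: 85.4
```

```bash
python3 st.py; python3 - <<'E'
from h import *
im=manip.snapshot('scene'); cv2.imwrite('pics/scene3.png',im[:,:,::-1])
crop('pics/scene3.png',230,130,80,60,10,'pics/c7.png')
E
```

```text
5.4 [405.01  346.546  89.31 ] 
 [[ 0.     1.     0.001]
 [ 1.    -0.     0.001]
 [ 0.001  0.001 -1.   ]] [-0.258  1.06   0.377] 85.42356781847421 [ -7.157  30.763 -46.107 105.283  26.669  55.257 -64.871]
```

View pics/c7.png

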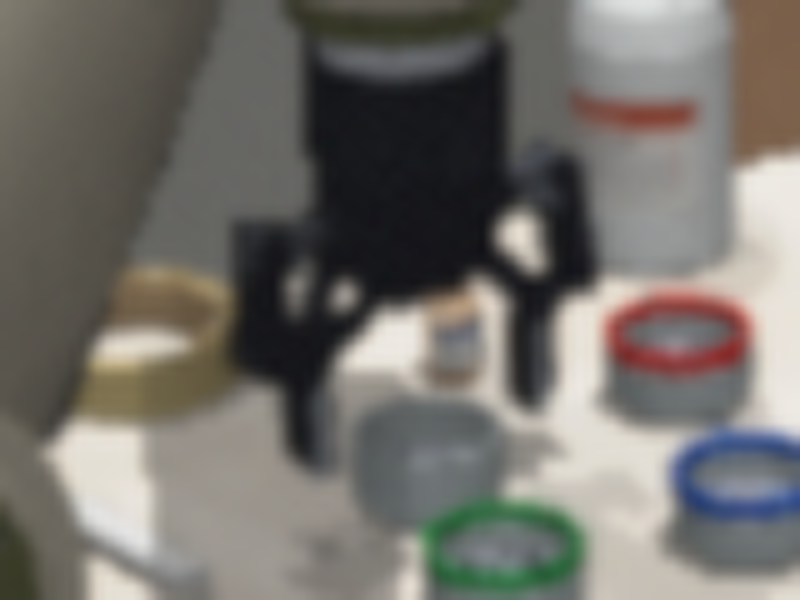

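```bash
python3 - <<'E'
from h import *
for z in (15,22,29,34,0): print(z,proj('scene',[404.5,346,z]), proj('scene',[404.5+46,346,z]), proj('scene',[404.5-46,346,z]))
print(manip.tip_extent)
E
```

```text
15 [272.580581   177.58935386] [282.88154123 174.42335395] [262.007414   180.83901652]
22 [272.49787379 175.93943063] [282.81845457 172.78900509] [261.90406353 179.17326128]
29 [272.4148642 174.2834751] [282.75514024 171.14875806] [261.80033019 177.50133509]
34 [272.35538558 173.09693812] [282.70977565 169.97352421] [261.72599936 176.30330494]
0 [272.75680014 181.10474346] [283.01596596 177.90581627] [262.22759985 184.38787053]
72.6
```

jog_arm:
  moves:
    - {"fingers":1,"tx":0,"ty":0,"tz":0.09,"rx":0,"ry":0,"rz":0}
    - {"fingers":0,"tx":0,"ty":0,"tz":0,"rx":0,"ry":0,"rz":0}
    - {"fingers":0,"tx":0,"ty":0,"tz":0,"rx":0,"ry":0,"rz":0}
    - {"fingers":0,"tx":0,"ty":0,"tz":0,"rx":0,"ry":0,"rz":0}
    - {"fingers":0,"tx":0,"ty":0,"tz":0,"rx":0,"ry":0,"rz":0}
    - {"fingers":0,"tx":0,"ty":0,"tz":0,"rx":0,"ry":0,"rz":0}
    - {"fingers":0,"tx":0,"ty":0,"tz":0,"rx":0,"ry":0,"rz":0}

```text
clock: 6.15
tool_pos: [404.7, 346.2, 81.7]
ee_rot: [[-0.0, 1.0, 0.001], [1.0, 0.0, 0.001], [0.001, 0.001, -1.0]]
contact_force: [-0.1, -0.7, 5.7]
grip_width: 57.2
```

```bash
python3 st.py; python3 - <<'E'
from h import *
im=manip.snapshot('scene'); cv2.imwrite('pics/scene4.png',im[:,:,::-1])
crop('pics/scene4.png',230,130,80,60,10,'pics/c8.png');print(manip.tip_extent)
E
```

```text
6.15 [404.685 346.218  81.706] 
 [[-0.     1.     0.001]
 [ 1.     0.     0.001]
 [ 0.001  0.001 -1.   ]] [-0.079 -0.664  5.696] 57.21114706113992 [ -7.493  31.36  -45.7   105.593  27.235  54.525 -65.286]
72.6
```

View pics/c8.png

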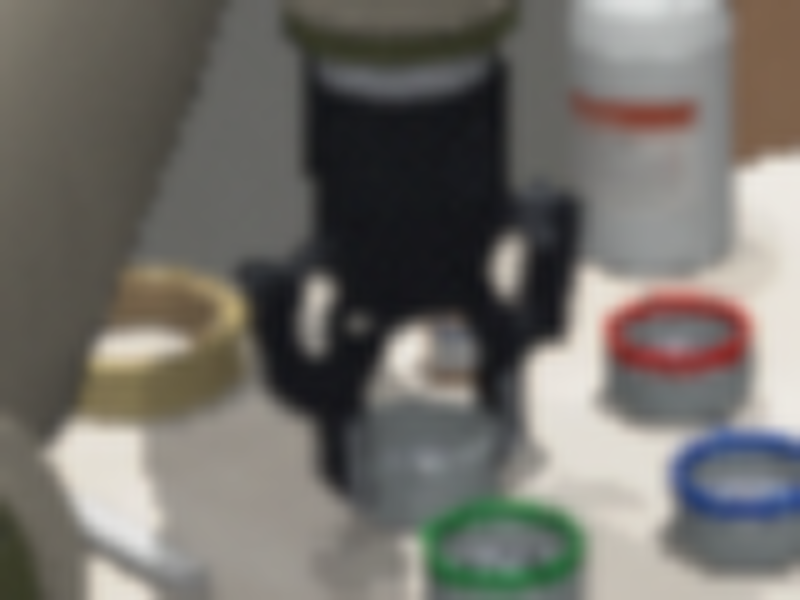

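jog_arm:
  moves:
    - {"fingers":0,"tx":0,"ty":0,"tz":-0.2,"rx":0,"ry":0,"rz":0}
    - {"fingers":0,"tx":0,"ty":0,"tz":-0.5,"rx":0,"ry":0,"rz":0}
    - {"fingers":0,"tx":0,"ty":0,"tz":-0.6,"rx":0,"ry":0,"rz":0}
    - {"fingers":0,"tx":0,"ty":0,"tz":-0.6,"rx":0,"ry":0,"rz":0}
    - {"fingers":0,"tx":0,"ty":0,"tz":-0.6,"rx":0,"ry":0,"rz":0}
    - {"fingers":0,"tx":0,"ty":0,"tz":-0.47,"rx":0,"ry":0,"rz":0}
    - {"fingers":0,"tx":-0.2,"ty":0.1,"tz":0,"rx":0,"ry":0,"rz":0}
    - {"fingers":0,"tx":-0.4,"ty":0.1,"tz":0,"rx":0,"ry":0,"rz":0}
    - {"fingers":0,"tx":-0.5,"ty":0.1,"tz":0,"rx":0,"ry":0,"rz":0}
    - {"fingers":0,"tx":-0.5,"ty":0.1,"tz":0,"rx":0,"ry":0,"rz":0}

```text
clock: 7.2
tool_pos: [433.9, 225.1, 304.4]
ee_rot: [[-0.002, 1.0, -0.0], [1.0, 0.002, 0.0], [0.0, -0.0, -1.0]]
contact_force: [0.9, 0.5, -0.9]
grip_width: 57.3
```

```bash
python3 st.py
```

```text
7.2 [433.859 225.057 304.447] 
 [[-0.002  1.    -0.   ]
 [ 1.     0.002  0.   ]
 [ 0.    -0.    -1.   ]] [ 0.94   0.527 -0.868] 57.26121523665415 [ 15.32    9.915 -51.556  97.413   7.956  76.513 -37.586]
```

jog_arm:
  moves:
    - {"fingers":0,"tx":-0.55,"ty":0.1,"tz":0,"rx":0,"ry":0,"rz":0}
    - {"fingers":0,"tx":-0.55,"ty":0.1,"tz":0,"rx":0,"ry":0,"rz":0}
    - {"fingers":0,"tx":-0.55,"ty":0.1,"tz":0,"rx":0,"ry":0,"rz":0}
    - {"fingers":0,"tx":-0.55,"ty":0.1,"tz":0,"rx":0,"ry":0,"rz":0}
    - {"fingers":0,"tx":-0.55,"ty":0.035,"tz":0,"rx":0,"ry":0,"rz":0}
    - {"fingers":0,"tx":-0.55,"ty":0,"tz":0,"rx":0,"ry":0,"rz":0}
    - {"fingers":0,"tx":-0.55,"ty":0,"tz":0,"rx":0,"ry":0,"rz":0}
    - {"fingers":0,"tx":-0.55,"ty":0,"tz":0,"rx":0,"ry":0,"rz":0}
    - {"fingers":0,"tx":-0.55,"ty":0,"tz":0,"rx":0,"ry":0,"rz":0}
    - {"fingers":0,"tx":-0.55,"ty":0,"tz":0,"rx":0,"ry":0,"rz":0}

```text
clock: 8.2
tool_pos: [466.5, -187.7, 304.6]
ee_rot: [[-0.001, 1.0, 0.0], [1.0, 0.001, 0.0], [0.0, 0.0, -1.0]]
contact_force: [1.1, 0.6, -0.6]
grip_width: 57.5
```

jog_arm:
  moves:
    - {"fingers":0,"tx":-0.55,"ty":0,"tz":0,"rx":0,"ry":0,"rz":0}
    - {"fingers":0,"tx":-0.55,"ty":0,"tz":0,"rx":0,"ry":0,"rz":0}
    - {"fingers":0,"tx":-0.45,"ty":0,"tz":0,"rx":0,"ry":0,"rz":0}
    - {"fingers":0,"tx":-0.3,"ty":0,"tz":0,"rx":0,"ry":0,"rz":0}
    - {"fingers":0,"tx":-0.115,"ty":0,"tz":0.2,"rx":0,"ry":0,"rz":0}
    - {"fingers":0,"tx":0,"ty":0,"tz":0.5,"rx":0,"ry":0,"rz":0}
    - {"fingers":0,"tx":0,"ty":0,"tz":0.5,"rx":0,"ry":0,"rz":0}
    - {"fingers":0,"tx":0,"ty":0,"tz":0.3,"rx":0,"ry":0,"rz":0}
    - {"fingers":0,"tx":0,"ty":0,"tz":0,"rx":0,"ry":0,"rz":0}
    - {"fingers":0,"tx":0,"ty":0,"tz":0,"rx":0,"ry":0,"rz":0}

```text
clock: 9.2
tool_pos: [467.3, -332.8, 191.6]
ee_rot: [[-0.001, 1.0, -0.0], [1.0, 0.001, 0.001], [0.001, -0.0, -1.0]]
contact_force: [-0.1, -0.2, -0.3]
grip_width: 56.9
```

```bash
python3 st.py;  python3 - <<'E'
from h import *
im=manip.snapshot('scene'); cv2.imwrite('pics/scene5.png',im[:,:,::-1])
crop('pics/scene5.png',370,190,100,75,8,'pics/c9.png')
im=manip.snapshot('top'); cv2.imwrite('pics/top5.png',im[:,:,::-1])
crop('pics/top5.png',390,145,100,75,7,'pics/c10.png')
E
```

```text
9.2 [ 467.276 -332.825  191.65 ] 
 [[-0.001  1.    -0.   ]
 [ 1.     0.001  0.001]
 [ 0.001 -0.    -1.   ]] [-0.097 -0.229 -0.271] 56.93074220415816 [ 52.706  22.478 -25.835  94.564  10.499  65.417  24.268]
```

View pics/c9.png

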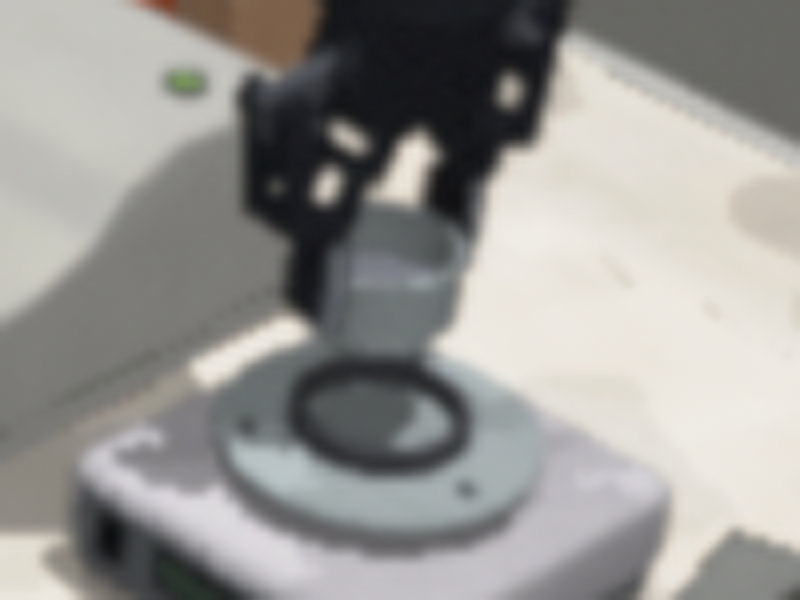

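View pics/c10.png

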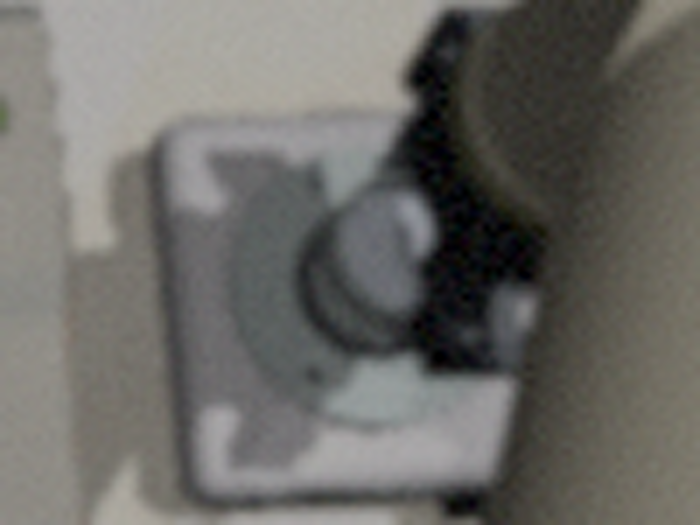

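```bash
python3 - <<'E'
from h import *
P=lambda x,y,z:(((proj('scene',[x,y,z])+.5-[370,190])*8).round(0))
for z in(144.6,118.6,110.6,80,70): print(z,P(467,-333.5,z))
print([P(467+30*np.cos(a),-333.5+30*np.sin(a),144.6) for a in np.arange(0,6.2,np.pi/4)])
print('ring',[P(467+32.5*np.cos(a),-333.5+32.5*np.sin(a),80) for a in np.arange(0,6.2,np.pi/4)])
E
```

```text
144.6 [392. 248.]
118.6 [384. 311.]
110.6 [382. 331.]
80 [373. 404.]
70 [371. 428.]
[array([452., 221.]), array([390., 203.]), array([329., 211.]), array([303., 240.]), array([329., 275.]), array([393., 294.]), array([457., 286.]), array([481., 255.])]
ring [array([438., 374.]), array([372., 353.]), array([307., 362.]), array([280., 396.]), array([307., 435.]), array([375., 457.]), array([442., 447.]), array([467., 412.])]
```

```bash
python3 - <<'E'
from h import *
P=lambda x,y,z:(((proj('top',[x,y,z])+.5-[390,145])*7).round(0))
for r,z in((30,144.6),(26.5,144.6),(30,118.6),(21.5,110.6),(32.5,80)): 
    q=np.array([P(467+r*np.cos(a),-333.5+r*np.sin(a),z) for a in np.arange(0,6.3,.02)]); print(r,z,P(467,-333.5,z),q.min(0),q.max(0))
im=cv2.imread('pics/top5.png')[160:205,428:465]; cv2.imwrite('pics/c11.png',cv2.resize(cv2.convertScaleAbs(im,alpha=1.6),None,fx=14,fy=13,interpolation=cv2.INTER_CUBIC))
im=cv2.imread('pics/scene5.png')[208:240,400:440]; cv2.imwrite('pics/c12.png',cv2.resize(cv2.convertScaleAbs(im,alpha=1.3),None,fx=18,fy=18,interpolation=cv2.INTER_CUBIC))
E
```

```text
30 144.6 [427. 244.] [348. 167.] [506. 321.]
26.5 144.6 [427. 244.] [357. 176.] [497. 312.]
30 118.6 [406. 260.] [328. 186.] [484. 336.]
21.5 110.6 [400. 265.] [345. 212.] [455. 319.]
32.5 80 [377. 284.] [295. 205.] [458. 363.]
```

View pics/c11.png

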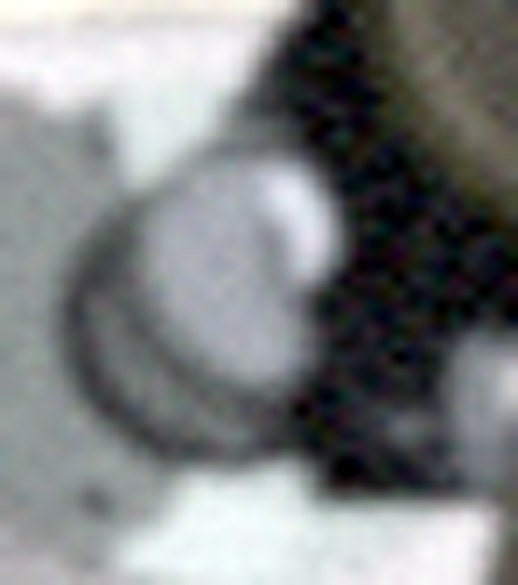

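View pics/c12.png

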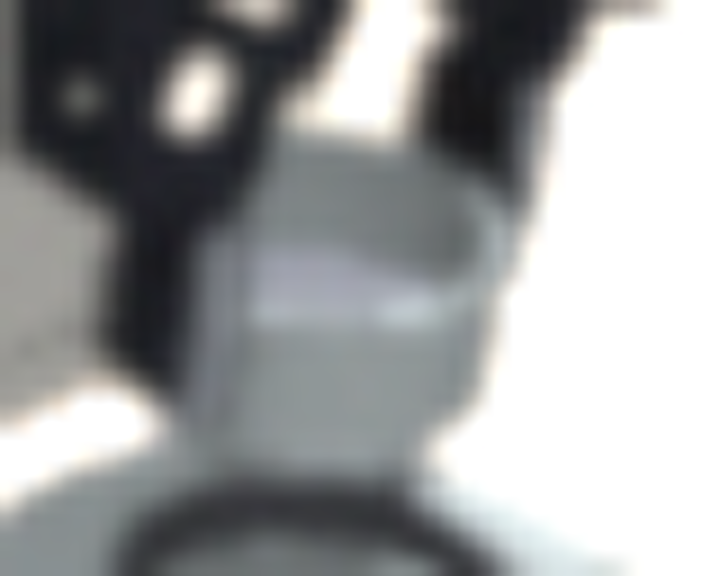

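```bash
python3 - <<'E'
from h import *
k=4
def load(p):
    im=cv2.imread(p); return cv2.GaussianBlur(cv2.resize(im,None,fx=k,fy=k,interpolation=cv2.INTER_CUBIC),(0,0),2)
# inner hole of the ring, both views
for p,n,u,v,th in (('pics/scene1.png','scene',417,241.5,0),('pics/top0.png','top',443,185,0),('pics/top1.png','top',443,185,0),('pics/top2.png','top',443,185,0)):
    g=load(p).max(axis=2).astype(np.uint8)
    for th in (100,120,135):
        m=(g>th).astype(np.uint8); lab=cv2.connectedComponents(m,connectivity=4)[1]; l=lab[int(v*k),int(u*k)]
        c=(lab==l).astype(np.uint8); cs,_=cv2.findContours(c,cv2.RETR_EXTERNAL,cv2.CHAIN_APPROX_NONE); c0=max(cs,key=cv2.contourArea)
        e=cv2.fitEllipse(c0); uu,vv=(e[0][0]+.5)/k-.5,(e[0][1]+.5)/k-.5
        print(p,th,round(uu,2),round(vv,2),np.round(np.array(e[1])/k,2),ray(n,uu,vv,80).round(1),ray(n,uu,vv,75).round(1))
# outer plate
# pan right edge, scene5 : rows
g=load('pics/scene5.png').max(axis=2).astype(float)
for v in (219,221,223,225,227,229,231):
    r=g[int((v+.5)*k)]; 
    seg=r[int(420*k):int(436*k)]; i=np.argmax(np.gradient(seg)); print(v,420+(i+.5)/k-.5, seg.min().round(),seg.max().round())
a=np.arange(0,6.3,.01)
for z in(144.6,135,125,118.6):
    q=np.array([proj('scene',[467+30*np.cos(t),-333.5+30*np.sin(t),z]) for t in a]); i=q[:,0].argmax(); print('pred right',z,q[i])
E
```

```text
pics/scene1.png 100 416.94 241.61 [ 8.91 18.82] [ 462.9 -340.4   80. ] [ 468.6 -335.5   75. ]
pics/scene1.png 120 417.0 241.61 [ 8.22 17.79] [ 463.1 -340.5   80. ] [ 468.8 -335.6   75. ]
pics/scene1.png 135 417.01 241.6 [ 7.67 17.18] [ 463.1 -340.5   80. ] [ 468.8 -335.6   75. ]
pics/top0.png 100 443.06 184.93 [16.81 19.1 ] [ 467.4 -332.9   80. ] [ 468.6 -334.4   75. ]
pics/top0.png 120 443.07 184.9 [15.72 17.83] [ 467.4 -332.9   80. ] [ 468.7 -334.5   75. ]
pics/top0.png 135 443.11 184.9 [14.67 16.75] [ 467.5 -333.    80. ] [ 468.7 -334.6   75. ]
pics/top1.png 100 443.07 184.94 [16.87 19.27] [ 467.3 -332.9   80. ] [ 468.6 -334.5   75. ]
pics/top1.png 120 443.08 184.91 [15.84 17.99] [ 467.4 -332.9   80. ] [ 468.7 -334.5   75. ]
pics/top1.png 135 443.09 184.89 [14.84 16.94] [ 467.5 -333.    80. ] [ 468.7 -334.5   75. ]
pics/top2.png 100 443.03 184.93 [17.08 19.65] [ 467.4 -332.8   80. ] [ 468.6 -334.4   75. ]
pics/top2.png 120 443.06 184.89 [16.14 18.27] [ 467.5 -332.9   80. ] [ 468.7 -334.4   75. ]
pics/top2.png 135 443.08 184.9 [15.23 17.32] [ 467.5 -332.9   80. ] [ 468.7 -334.5   75. ]
219 429.375 87.0 239.0
221 428.875 84.0 238.0
223 427.875 111.0 237.0
225 427.375 122.0 236.0
227 426.625 113.0 236.0
229 426.375 113.0 236.0
231 424.875 117.0 237.0
pred right 144.6 [429.57299858 221.59423781]
pred right 135 [429.18765836 224.5626324 ]Traceback (most recent call last):
  File "<stdin>", line 21, in <module>
  File "h.py", line 8, in proj
    f,cx,cy,R,t=cam(n); p=R@np.asarray(X,float)+t; return np.array([cx+f*p[0]/p[2],cy+f*p[1]/p[2]])
                ~~~^^^
  File "h.py", line 4, in cam
    c=manip.camera_info(n); f=200/np.tan(np.radians(c['fovy']/2)); return f,c['cx'],c['cy'],c['R'],c['t']
ValueError: time passes only in moves, steps and waits
```

jog_arm:
  moves:
    - {"fingers":0,"tx":-0.06,"ty":0.02,"tz":0.2,"rx":0,"ry":0,"rz":0}
    - {"fingers":0,"tx":0,"ty":0,"tz":0,"rx":0,"ry":0,"rz":0}
    - {"fingers":0,"tx":0,"ty":0,"tz":0,"rx":0,"ry":0,"rz":0}

```text
clock: 9.6
tool_pos: [468.3, -338.6, 176.0]
ee_rot: [[0.0, 1.0, -0.001], [1.0, -0.0, 0.001], [0.001, -0.001, -1.0]]
contact_force: [-1.3, 0.4, -0.4]
grip_width: 57.5
```

```bash
cat > look.py <<'E'
import sys
from h import *
i=sys.argv[1]
im=manip.snapshot('scene'); cv2.imwrite(f'pics/scene{i}.png',im[:,:,::-1])
im=manip.snapshot('top'); cv2.imwrite(f'pics/top{i}.png',im[:,:,::-1])
a=cv2.imread(f'pics/scene{i}.png')[195:260,390:450]; b=cv2.imread(f'pics/top{i}.png')[155:215,415:475]
k=10
a=cv2.resize(cv2.convertScaleAbs(a,alpha=1.2),(390,422),interpolation=cv2.INTER_CUBIC);b=cv2.resize(cv2.convertScaleAbs(b,alpha=1.4),(400,422),interpolation=cv2.INTER_CUBIC)
cv2.imwrite(f'pics/l{i}.png',np.hstack([a,b]))
E
python3 look.py 6; python3 st.py
```

```text
9.7 [ 468.633 -338.487  176.583] 
 [[ 0.  1.  0.]
 [ 1. -0.  0.]
 [ 0.  0. -1.]] [-0.021  0.596 -0.712] 57.50364113546342 [ 52.645  23.797 -25.457  94.831  11.126  63.879  24.156]
```

View pics/l6.png

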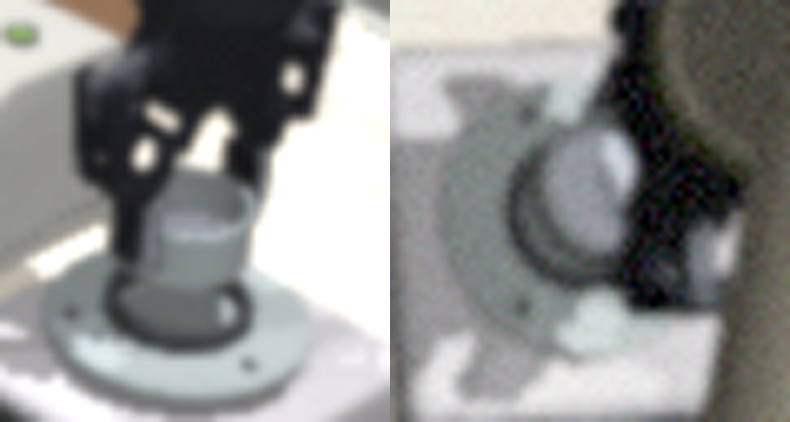

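jog_arm:
  moves:
    - {"fingers":0,"tx":0,"ty":0,"tz":0.08,"rx":0,"ry":0,"rz":0}
    - {"fingers":0,"tx":0,"ty":0,"tz":0.08,"rx":0,"ry":0,"rz":0}
    - {"fingers":0,"tx":0,"ty":0,"tz":0.04,"rx":0,"ry":0,"rz":0}
    - {"fingers":0,"tx":0,"ty":0,"tz":0,"rx":0,"ry":0,"rz":0}

```text
clock: 10.1
tool_pos: [468.1, -338.2, 160.6]
ee_rot: [[0.0, 1.0, -0.001], [1.0, -0.0, 0.001], [0.001, -0.001, -1.0]]
contact_force: [-0.2, 0.2, -0.7]
grip_width: 57.3
```

jog_arm:
  moves:
    - {"fingers":0,"tx":0,"ty":0,"tz":0.04,"rx":0,"ry":0,"rz":0}
    - {"fingers":0,"tx":0,"ty":0,"tz":0,"rx":0,"ry":0,"rz":0}

```text
clock: 10.3
tool_pos: [468.4, -338.4, 158.1]
ee_rot: [[0.0, 1.0, -0.0], [1.0, -0.0, 0.0], [0.0, -0.0, -1.0]]
contact_force: [-0.5, 0.2, 0.2]
grip_width: 56.9
```

```bash
python3 look.py 7; python3 st.py
```

```text
10.4 [ 468.559 -338.491  158.455] 
 [[ 0.  1.  0.]
 [ 1. -0.  0.]
 [ 0.  0. -1.]] [-0.599 -0.655 -0.665] 56.92447628511906 [ 52.422  24.897 -25.205  95.852  11.726  61.87   23.714]
```

View pics/l7.png

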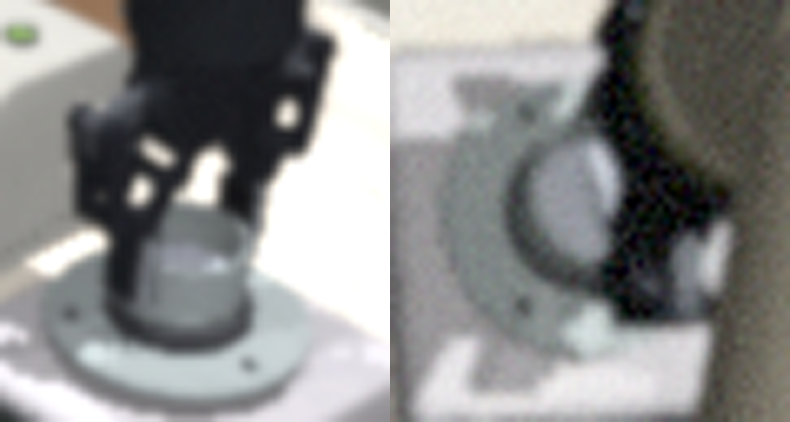

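jog_arm:
  moves:
    - {"fingers":0,"tx":0,"ty":0,"tz":0.03,"rx":0,"ry":0,"rz":0}
    - {"fingers":0,"tx":0,"ty":0,"tz":0.03,"rx":0,"ry":0,"rz":0}
    - {"fingers":0,"tx":0,"ty":0,"tz":0,"rx":0,"ry":0,"rz":0}
    - {"fingers":0,"tx":0,"ty":0,"tz":0,"rx":0,"ry":0,"rz":0}

```text
clock: 10.8
tool_pos: [468.5, -338.4, 153.8]
ee_rot: [[0.0, 1.0, -0.0], [1.0, -0.0, 0.0], [0.0, -0.0, -1.0]]
contact_force: [0.4, 0.5, -1.3]
grip_width: 57.0
```

jog_arm:
  moves:
    - {"fingers":0,"tx":0,"ty":0,"tz":0.02,"rx":0,"ry":0,"rz":0}
    - {"fingers":0,"tx":0,"ty":0,"tz":0,"rx":0,"ry":0,"rz":0}

```text
clock: 11.0
tool_pos: [468.5, -338.5, 153.7]
ee_rot: [[0.0, 1.0, 0.0], [1.0, -0.0, -0.001], [-0.001, 0.0, -1.0]]
contact_force: [-5.3, 3.6, 11.2]
grip_width: 57.2
```

jog_arm:
  moves:
    - {"fingers":1,"tx":0,"ty":0,"tz":0,"rx":0,"ry":0,"rz":0}
    - {"fingers":1,"tx":0,"ty":0,"tz":0,"rx":0,"ry":0,"rz":0}
    - {"fingers":1,"tx":0,"ty":0,"tz":0,"rx":0,"ry":0,"rz":0}
    - {"fingers":1,"tx":0,"ty":0,"tz":0,"rx":0,"ry":0,"rz":0}
    - {"fingers":1,"tx":0,"ty":0,"tz":-0.2,"rx":0,"ry":0,"rz":0}
    - {"fingers":1,"tx":0,"ty":0,"tz":-0.6,"rx":0,"ry":0,"rz":0}
    - {"fingers":1,"tx":0,"ty":0,"tz":-0.6,"rx":0,"ry":0,"rz":0}
    - {"fingers":1,"tx":0,"ty":0,"tz":-0.6,"rx":0,"ry":0,"rz":0}

```text
clock: 11.8
tool_pos: [468.4, -338.1, 305.3]
ee_rot: [[-0.0, 1.0, 0.001], [1.0, 0.0, -0.0], [-0.0, 0.001, -1.0]]
contact_force: [0.3, -1.5, -0.2]
grip_width: 85.6
```

jog_arm:
  moves:
    - {"fingers":1,"tx":0.3,"ty":0.06,"tz":0,"rx":0,"ry":0,"rz":0}
    - {"fingers":1,"tx":0.5,"ty":0.06,"tz":0,"rx":0,"ry":0,"rz":0}
    - {"fingers":1,"tx":0.6,"ty":0.06,"tz":0,"rx":0,"ry":0,"rz":0}
    - {"fingers":1,"tx":0.6,"ty":0.06,"tz":0,"rx":0,"ry":0,"rz":0}
    - {"fingers":1,"tx":0.6,"ty":0,"tz":0,"rx":0,"ry":0,"rz":0}
    - {"fingers":1,"tx":0.6,"ty":0,"tz":0,"rx":0,"ry":0,"rz":0}
    - {"fingers":1,"tx":0.6,"ty":0,"tz":0,"rx":0,"ry":0,"rz":0}
    - {"fingers":1,"tx":0.6,"ty":0,"tz":0,"rx":0,"ry":0,"rz":0}
    - {"fingers":1,"tx":0.6,"ty":0,"tz":0,"rx":0,"ry":0,"rz":0}
    - {"fingers":1,"tx":0.6,"ty":0,"tz":0,"rx":0,"ry":0,"rz":0}

```text
clock: 12.8
tool_pos: [486.2, 83.4, 303.8]
ee_rot: [[0.0, 1.0, 0.002], [1.0, -0.0, -0.001], [-0.001, 0.002, -1.0]]
contact_force: [2.0, 0.9, -0.4]
grip_width: 85.3
```

jog_arm:
  moves:
    - {"fingers":1,"tx":0.6,"ty":0,"tz":0,"rx":0,"ry":0,"rz":0}
    - {"fingers":1,"tx":0.6,"ty":0,"tz":0,"rx":0,"ry":0,"rz":0}
    - {"fingers":1,"tx":0.6,"ty":0,"tz":0,"rx":0,"ry":0,"rz":0}
    - {"fingers":1,"tx":0.34,"ty":0,"tz":0,"rx":0,"ry":0,"rz":0}
    - {"fingers":1,"tx":0.124,"ty":0,"tz":0.4,"rx":0,"ry":0,"rz":0}
    - {"fingers":1,"tx":0,"ty":0,"tz":0.5,"rx":0,"ry":0,"rz":0}
    - {"fingers":1,"tx":0,"ty":0,"tz":0.5,"rx":0,"ry":0,"rz":0}
    - {"fingers":1,"tx":0,"ty":0,"tz":0.5,"rx":0,"ry":0,"rz":0}
    - {"fingers":1,"tx":0,"ty":0,"tz":0,"rx":0,"ry":0,"rz":0}
    - {"fingers":1,"tx":0,"ty":0,"tz":0,"rx":0,"ry":0,"rz":0}

```text
clock: 13.8
tool_pos: [486.7, 251.6, 161.2]
ee_rot: [[-0.0, 1.0, -0.0], [1.0, 0.0, 0.0], [0.0, -0.0, -1.0]]
contact_force: [0.0, 0.5, 1.3]
grip_width: 85.3
```

```bash
python3 look.py 8; python3 st.py; python3 - <<'E'
from h import *
crop('pics/scene8.png',260,130,100,70,8,'pics/d1.png')
E
```

```text
13.9 [487.663 252.191 162.689] 
 [[ 0.     1.     0.003]
 [ 1.    -0.     0.002]
 [ 0.002  0.003 -1.   ]] [-0.314  0.355 -0.644] 85.58154332621027 [  5.273  25.746 -45.279  99.641  20.332  62.919 -46.527]
```

View pics/l8.png

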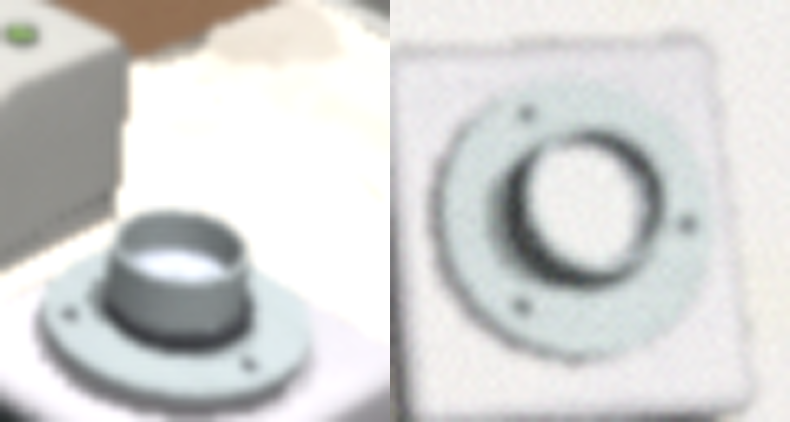

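View pics/d1.png

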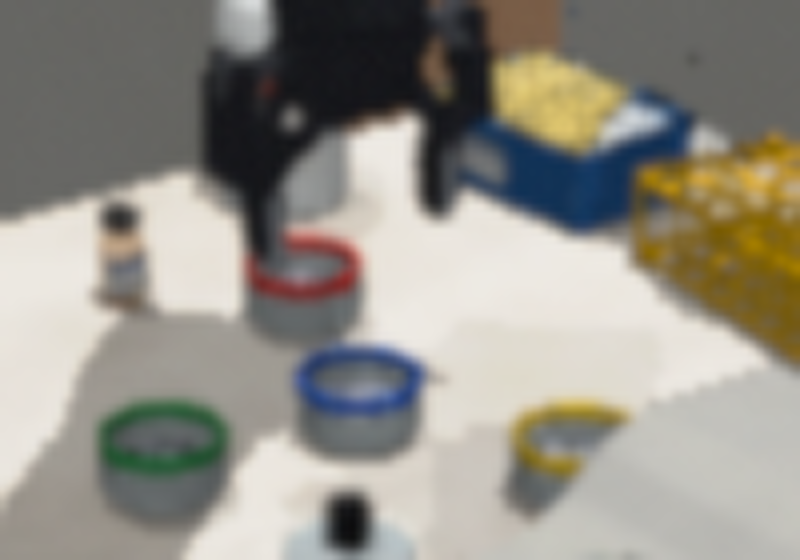

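jog_arm:
  moves:
    - {"fingers":1,"tx":-0.01,"ty":0,"tz":0.45,"rx":0,"ry":0,"rz":0}
    - {"fingers":1,"tx":0,"ty":0,"tz":0.4,"rx":0,"ry":0,"rz":0}
    - {"fingers":1,"tx":0,"ty":0,"tz":0.2,"rx":0,"ry":0,"rz":0}
    - {"fingers":1,"tx":0,"ty":0,"tz":0,"rx":0,"ry":0,"rz":0}
    - {"fingers":0,"tx":0,"ty":0,"tz":0,"rx":0,"ry":0,"rz":0}
    - {"fingers":0,"tx":0,"ty":0,"tz":0,"rx":0,"ry":0,"rz":0}
    - {"fingers":0,"tx":0,"ty":0,"tz":0,"rx":0,"ry":0,"rz":0}
    - {"fingers":0,"tx":0,"ty":0,"tz":0,"rx":0,"ry":0,"rz":0}
    - {"fingers":0,"tx":0,"ty":0,"tz":0,"rx":0,"ry":0,"rz":0}
    - {"fingers":0,"tx":0,"ty":0,"tz":0,"rx":0,"ry":0,"rz":0}

```text
clock: 14.9
tool_pos: [487.7, 251.5, 83.9]
ee_rot: [[0.0, 1.0, 0.004], [1.0, -0.0, 0.001], [0.001, 0.004, -1.0]]
contact_force: [-2.0, -1.2, 9.3]
grip_width: 58.1
```

```bash
python3 - <<'E'
from h import *
import sys
im=manip.snapshot('scene'); cv2.imwrite('pics/scene9.png',im[:,:,::-1])
crop('pics/scene9.png',260,130,100,70,8,'pics/d2.png')
E
python3 st.py
```

```text
14.95 [487.727 251.523  83.875] 
 [[ 0.     1.     0.004]
 [ 1.    -0.     0.001]
 [ 0.001  0.004 -1.   ]] [-1.972 -1.226  9.934] 57.735025457535144 [  2.54   31.552 -42.05  103.275  25.472  54.787 -50.289]
```

View pics/d2.png

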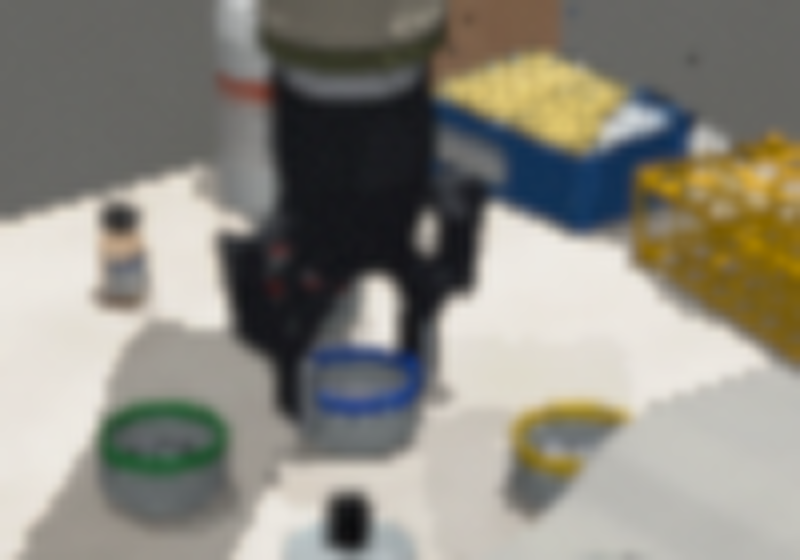

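jog_arm:
  moves:
    - {"fingers":0,"tx":0,"ty":0,"tz":-0.2,"rx":0,"ry":0,"rz":0}
    - {"fingers":0,"tx":0,"ty":0,"tz":-0.5,"rx":0,"ry":0,"rz":0}
    - {"fingers":0,"tx":0,"ty":0,"tz":-0.6,"rx":0,"ry":0,"rz":0}
    - {"fingers":0,"tx":0,"ty":0,"tz":-0.6,"rx":0,"ry":0,"rz":0}
    - {"fingers":0,"tx":0,"ty":0,"tz":-0.6,"rx":0,"ry":0,"rz":0}
    - {"fingers":0,"tx":0,"ty":0,"tz":-0.45,"rx":0,"ry":0,"rz":0}
    - {"fingers":0,"tx":-0.2,"ty":-0.064,"tz":0,"rx":0,"ry":0,"rz":0}
    - {"fingers":0,"tx":-0.4,"ty":-0.064,"tz":0,"rx":0,"ry":0,"rz":0}
    - {"fingers":0,"tx":-0.55,"ty":-0.064,"tz":0,"rx":0,"ry":0,"rz":0}
    - {"fingers":0,"tx":-0.55,"ty":-0.064,"tz":0,"rx":0,"ry":0,"rz":0}

```text
clock: 15.95
tool_pos: [466.7, 122.8, 304.0]
ee_rot: [[-0.002, 1.0, 0.002], [1.0, 0.002, 0.0], [0.0, 0.002, -1.0]]
contact_force: [0.3, -0.4, -0.8]
grip_width: 57.7
```

jog_arm:
  moves:
    - {"fingers":0,"tx":-0.55,"ty":0,"tz":0,"rx":0,"ry":0,"rz":0}
    - {"fingers":0,"tx":-0.55,"ty":0,"tz":0,"rx":0,"ry":0,"rz":0}
    - {"fingers":0,"tx":-0.55,"ty":0,"tz":0,"rx":0,"ry":0,"rz":0}
    - {"fingers":0,"tx":-0.55,"ty":0,"tz":0,"rx":0,"ry":0,"rz":0}
    - {"fingers":0,"tx":-0.55,"ty":0,"tz":0,"rx":0,"ry":0,"rz":0}
    - {"fingers":0,"tx":-0.55,"ty":0,"tz":0,"rx":0,"ry":0,"rz":0}
    - {"fingers":0,"tx":-0.55,"ty":0,"tz":0,"rx":0,"ry":0,"rz":0}
    - {"fingers":0,"tx":-0.55,"ty":0,"tz":0,"rx":0,"ry":0,"rz":0}
    - {"fingers":0,"tx":-0.55,"ty":0,"tz":0,"rx":0,"ry":0,"rz":0}
    - {"fingers":0,"tx":-0.55,"ty":0,"tz":0,"rx":0,"ry":0,"rz":0}

```text
clock: 16.95
tool_pos: [467.3, -290.5, 304.4]
ee_rot: [[-0.001, 1.0, 0.002], [1.0, 0.001, -0.001], [-0.001, 0.002, -1.0]]
contact_force: [0.5, -1.0, -0.8]
grip_width: 58.2
```

jog_arm:
  moves:
    - {"fingers":0,"tx":-0.4,"ty":0,"tz":0,"rx":0,"ry":0,"rz":0}
    - {"fingers":0,"tx":-0.22,"ty":0,"tz":0.1,"rx":0,"ry":0,"rz":0}
    - {"fingers":0,"tx":0,"ty":0,"tz":0.4,"rx":0,"ry":0,"rz":0}
    - {"fingers":0,"tx":0,"ty":0,"tz":0.5,"rx":0,"ry":0,"rz":0}
    - {"fingers":0,"tx":0,"ty":0,"tz":0.3,"rx":0,"ry":0,"rz":0}
    - {"fingers":0,"tx":0,"ty":0,"tz":0,"rx":0,"ry":0,"rz":0}
    - {"fingers":0,"tx":0,"ty":0,"tz":0,"rx":0,"ry":0,"rz":0}

```text
clock: 17.65
tool_pos: [467.9, -335.1, 205.9]
ee_rot: [[-0.001, 1.0, 0.001], [1.0, 0.001, 0.0], [0.0, 0.001, -1.0]]
contact_force: [0.3, 0.7, -0.2]
grip_width: 58.1
```

```bash
python3 look.py 10; python3 st.py
```

```text
17.75 [ 468.449 -335.848  207.187] 
 [[-0.001  1.     0.003]
 [ 1.     0.001 -0.002]
 [-0.002  0.003 -1.   ]] [ 0.022 -0.576 -0.821] 57.53194635142617 [ 52.672  21.757 -25.596  93.335  10.018  66.994  24.809]
```

View pics/l10.png

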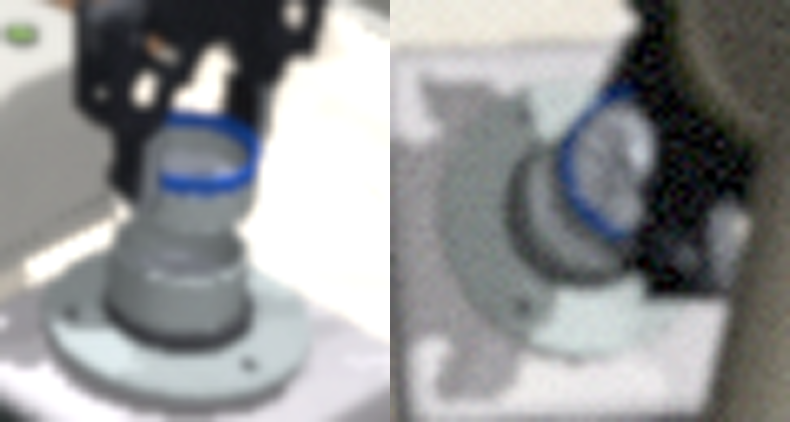

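jog_arm:
  moves:
    - {"fingers":0,"tx":0,"ty":0,"tz":0.08,"rx":0,"ry":0,"rz":0}
    - {"fingers":0,"tx":0,"ty":0,"tz":0.08,"rx":0,"ry":0,"rz":0}
    - {"fingers":0,"tx":0,"ty":0,"tz":0.06,"rx":0,"ry":0,"rz":0}
    - {"fingers":0,"tx":0,"ty":0,"tz":0.03,"rx":0,"ry":0,"rz":0}
    - {"fingers":0,"tx":0,"ty":0,"tz":0,"rx":0,"ry":0,"rz":0}

```text
clock: 18.25
tool_pos: [467.1, -335.7, 185.6]
ee_rot: [[-0.0, 1.0, -0.001], [1.0, 0.0, 0.001], [0.001, -0.001, -1.0]]
contact_force: [0.2, -0.3, -1.2]
grip_width: 57.8
```

jog_arm:
  moves:
    - {"fingers":0,"tx":0,"ty":0,"tz":0.03,"rx":0,"ry":0,"rz":0}
    - {"fingers":0,"tx":0,"ty":0,"tz":0.03,"rx":0,"ry":0,"rz":0}
    - {"fingers":0,"tx":0,"ty":0,"tz":0,"rx":0,"ry":0,"rz":0}
    - {"fingers":0,"tx":0,"ty":0,"tz":0,"rx":0,"ry":0,"rz":0}

```text
clock: 18.65
tool_pos: [467.5, -336.1, 182.0]
ee_rot: [[0.0, 1.0, 0.001], [1.0, -0.0, -0.0], [-0.0, 0.001, -1.0]]
contact_force: [-0.2, 0.2, 0.5]
grip_width: 57.6
```

jog_arm:
  moves:
    - {"fingers":0,"tx":0,"ty":0,"tz":0.02,"rx":0,"ry":0,"rz":0}
    - {"fingers":0,"tx":0,"ty":0,"tz":0.01,"rx":0,"ry":0,"rz":0}
    - {"fingers":0,"tx":0,"ty":0,"tz":0,"rx":0,"ry":0,"rz":0}

```text
clock: 18.95
tool_pos: [467.6, -336.1, 181.8]
ee_rot: [[0.0, 1.0, 0.001], [1.0, -0.0, -0.002], [-0.002, 0.001, -1.0]]
contact_force: [-6.5, 3.4, 18.6]
grip_width: 57.7
```

```bash
python3 look.py 11; python3 st.py
```

```text
19.05 [ 467.612 -336.088  181.786] 
 [[ 0.     1.     0.001]
 [ 1.    -0.    -0.002]
 [-0.002  0.001 -1.   ]] [-6.748  3.84  17.477] 57.85023131228791 [ 52.433  23.138 -25.286  94.962  10.801  64.212  24.217]
```

View pics/l11.png

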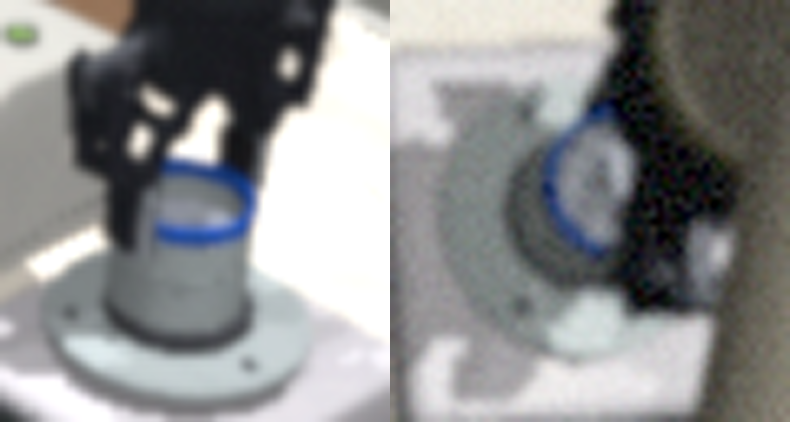

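jog_arm:
  moves:
    - {"fingers":1,"tx":0,"ty":0,"tz":0,"rx":0,"ry":0,"rz":0}
    - {"fingers":1,"tx":0,"ty":0,"tz":0,"rx":0,"ry":0,"rz":0}
    - {"fingers":1,"tx":0,"ty":0,"tz":0,"rx":0,"ry":0,"rz":0}
    - {"fingers":1,"tx":0,"ty":0,"tz":0,"rx":0,"ry":0,"rz":0}
    - {"fingers":1,"tx":0,"ty":0,"tz":-0.2,"rx":0,"ry":0,"rz":0}
    - {"fingers":1,"tx":0,"ty":0,"tz":-0.5,"rx":0,"ry":0,"rz":0}
    - {"fingers":1,"tx":0,"ty":0,"tz":-0.6,"rx":0,"ry":0,"rz":0}
    - {"fingers":1,"tx":0,"ty":0,"tz":-0.3,"rx":0,"ry":0,"rz":0}
    - {"fingers":1,"tx":0.3,"ty":0,"tz":0,"rx":0,"ry":0,"rz":0}
    - {"fingers":1,"tx":0.5,"ty":0,"tz":0,"rx":0,"ry":0,"rz":0}

```text
clock: 20.05
tool_pos: [467.1, -277.9, 301.3]
ee_rot: [[0.005, 1.0, 0.002], [1.0, -0.005, -0.002], [-0.002, 0.002, -1.0]]
contact_force: [0.9, 0.5, -0.8]
grip_width: 85.4
```

jog_arm:
  moves:
    - {"fingers":1,"tx":0.6,"ty":0,"tz":0,"rx":0,"ry":0,"rz":0}
    - {"fingers":1,"tx":0.6,"ty":0,"tz":0,"rx":0,"ry":0,"rz":0}
    - {"fingers":1,"tx":0.6,"ty":0,"tz":0,"rx":0,"ry":0,"rz":0}
    - {"fingers":1,"tx":0.6,"ty":0,"tz":0,"rx":0,"ry":0,"rz":0}
    - {"fingers":1,"tx":0.6,"ty":0,"tz":0,"rx":0,"ry":0,"rz":0}
    - {"fingers":1,"tx":0.6,"ty":0,"tz":0,"rx":0,"ry":0,"rz":0}
    - {"fingers":1,"tx":0.6,"ty":0.1,"tz":0,"rx":0,"ry":0,"rz":0}
    - {"fingers":1,"tx":0.6,"ty":0.2,"tz":0,"rx":0,"ry":0,"rz":0}
    - {"fingers":1,"tx":0.5,"ty":0.3,"tz":0,"rx":0,"ry":0,"rz":0}
    - {"fingers":1,"tx":0.324,"ty":0.27,"tz":0,"rx":0,"ry":0,"rz":0}

```text
clock: 21.05
tool_pos: [532.8, 149.4, 301.0]
ee_rot: [[-0.003, 1.0, 0.002], [1.0, 0.003, 0.001], [0.001, 0.002, -1.0]]
contact_force: [-0.0, -0.0, 0.3]
grip_width: 85.1
```

jog_arm:
  moves:
    - {"fingers":1,"tx":0,"ty":0,"tz":0.3,"rx":0,"ry":0,"rz":0}
    - {"fingers":1,"tx":0,"ty":0,"tz":0.5,"rx":0,"ry":0,"rz":0}
    - {"fingers":1,"tx":0,"ty":0,"tz":0.5,"rx":0,"ry":0,"rz":0}
    - {"fingers":1,"tx":0,"ty":0,"tz":0.5,"rx":0,"ry":0,"rz":0}
    - {"fingers":1,"tx":0,"ty":0,"tz":0,"rx":0,"ry":0,"rz":0}
    - {"fingers":1,"tx":0,"ty":0,"tz":0,"rx":0,"ry":0,"rz":0}

```text
clock: 21.65
tool_pos: [532.9, 146.1, 165.7]
ee_rot: [[-0.0, 1.0, -0.0], [1.0, 0.0, 0.0], [0.0, -0.0, -1.0]]
contact_force: [0.2, -0.2, 1.0]
grip_width: 85.6
```

```bash
python3 look.py 12; python3 st.py; python3 - <<'E'
from h import *
crop('pics/scene12.png',290,130,100,70,8,'pics/d3.png')
E
```

```text
21.75 [533.869 146.53  167.197] 
 [[ 0.     1.     0.004]
 [ 1.    -0.     0.001]
 [ 0.001  0.004 -1.   ]] [-0.043  0.393  0.073] 85.33721716502562 [ 15.607  25.352 -43.232  98.749  19.2    63.323 -33.571]
```

View pics/l12.png

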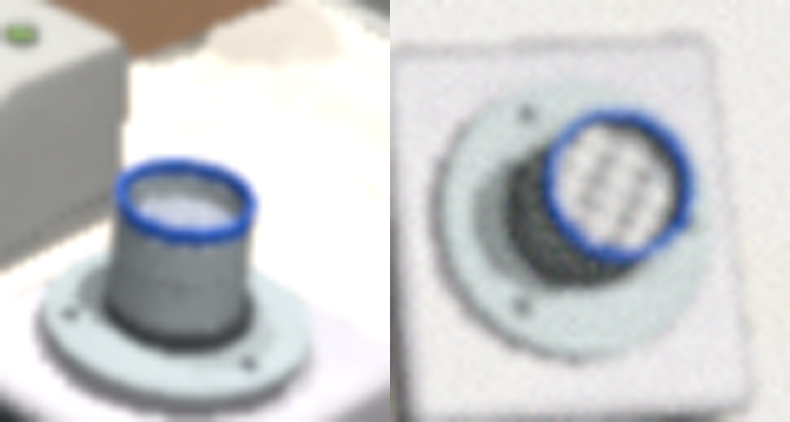

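View pics/d3.png

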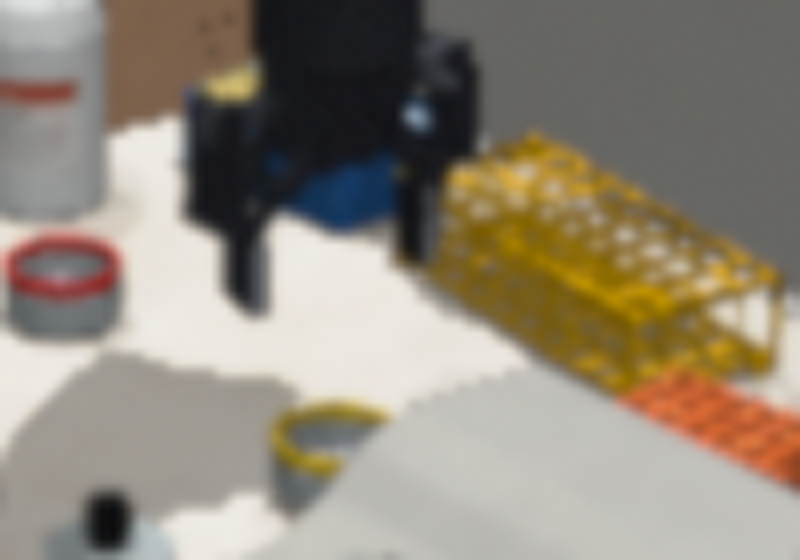

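jog_arm:
  moves:
    - {"fingers":1,"tx":0,"ty":0,"tz":0.45,"rx":0,"ry":0,"rz":0}
    - {"fingers":1,"tx":0,"ty":0,"tz":0.4,"rx":0,"ry":0,"rz":0}
    - {"fingers":1,"tx":0,"ty":0,"tz":0.24,"rx":0,"ry":0,"rz":0}
    - {"fingers":1,"tx":0,"ty":0,"tz":0,"rx":0,"ry":0,"rz":0}
    - {"fingers":1,"tx":0,"ty":0,"tz":0,"rx":0,"ry":0,"rz":0}

```text
clock: 22.25
tool_pos: [533.8, 146.3, 84.7]
ee_rot: [[0.0, 1.0, 0.003], [1.0, -0.0, 0.001], [0.001, 0.003, -1.0]]
contact_force: [0.7, 0.1, 0.3]
grip_width: 85.2
```

```bash
python3 - <<'E'
from h import *
im=manip.snapshot('scene'); cv2.imwrite('pics/scene13.png',im[:,:,::-1])
crop('pics/scene13.png',290,130,100,70,8,'pics/d4.png')
E
python3 st.py
```

```text
22.3 [533.997 146.447  85.065] 
 [[ 0.     1.     0.003]
 [ 1.    -0.     0.001]
 [ 0.001  0.003 -1.   ]] [0.719 0.807 0.533] 85.02715017149976 [ 12.931  31.365 -40.144 102.51   24.277  54.829 -37.331]
```

View pics/d4.png

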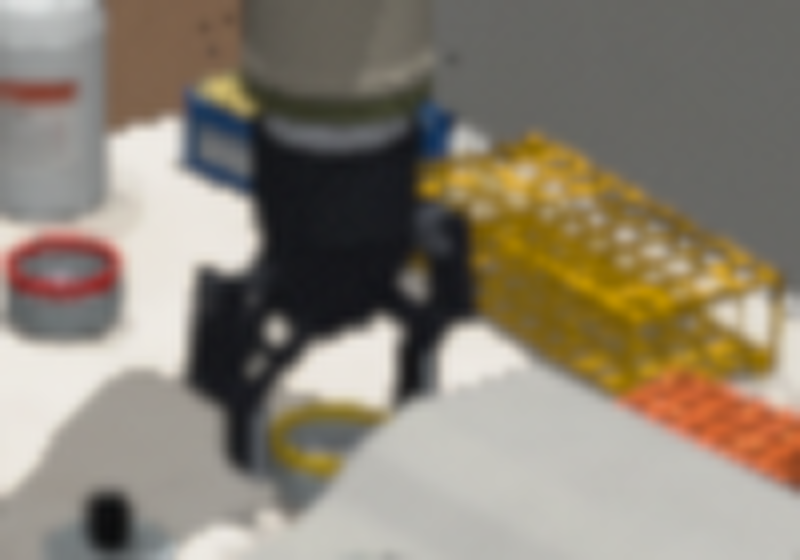

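jog_arm:
  moves:
    - {"fingers":0,"tx":0,"ty":0,"tz":0.02,"rx":0,"ry":0,"rz":0}
    - {"fingers":0,"tx":0,"ty":0,"tz":0,"rx":0,"ry":0,"rz":0}
    - {"fingers":0,"tx":0,"ty":0,"tz":0,"rx":0,"ry":0,"rz":0}
    - {"fingers":0,"tx":0,"ty":0,"tz":0,"rx":0,"ry":0,"rz":0}
    - {"fingers":0,"tx":0,"ty":0,"tz":0,"rx":0,"ry":0,"rz":0}
    - {"fingers":0,"tx":0,"ty":0,"tz":0,"rx":0,"ry":0,"rz":0}
    - {"fingers":0,"tx":0,"ty":0,"tz":0,"rx":0,"ry":0,"rz":0}

```text
clock: 23.0
tool_pos: [533.5, 146.1, 83.0]
ee_rot: [[0.0, 1.0, 0.003], [1.0, -0.0, 0.0], [0.0, 0.003, -1.0]]
contact_force: [-3.4, -1.7, 9.7]
grip_width: 57.7
```

jog_arm:
  moves:
    - {"fingers":0,"tx":0,"ty":0,"tz":-0.2,"rx":0,"ry":0,"rz":0}
    - {"fingers":0,"tx":0,"ty":0,"tz":-0.5,"rx":0,"ry":0,"rz":0}
    - {"fingers":0,"tx":0,"ty":0,"tz":-0.6,"rx":0,"ry":0,"rz":0}
    - {"fingers":0,"tx":0,"ty":0,"tz":-0.6,"rx":0,"ry":0,"rz":0}
    - {"fingers":0,"tx":0,"ty":0,"tz":-0.6,"rx":0,"ry":0,"rz":0}
    - {"fingers":0,"tx":0,"ty":0,"tz":-0.45,"rx":0,"ry":0,"rz":0}
    - {"fingers":0,"tx":-0.2,"ty":-0.2,"tz":0,"rx":0,"ry":0,"rz":0}
    - {"fingers":0,"tx":-0.4,"ty":-0.34,"tz":0,"rx":0,"ry":0,"rz":0}
    - {"fingers":0,"tx":-0.5,"ty":-0.34,"tz":0,"rx":0,"ry":0,"rz":0}
    - {"fingers":0,"tx":-0.55,"ty":0,"tz":0,"rx":0,"ry":0,"rz":0}

```text
clock: 24.0
tool_pos: [463.9, 22.9, 303.5]
ee_rot: [[-0.004, 1.0, 0.0], [1.0, 0.004, -0.001], [-0.001, 0.0, -1.0]]
contact_force: [0.8, 0.2, -0.9]
grip_width: 58.0
```

jog_arm:
  moves:
    - {"fingers":0,"tx":-0.55,"ty":0,"tz":0,"rx":0,"ry":0,"rz":0}
    - {"fingers":0,"tx":-0.55,"ty":0,"tz":0,"rx":0,"ry":0,"rz":0}
    - {"fingers":0,"tx":-0.55,"ty":0,"tz":0,"rx":0,"ry":0,"rz":0}
    - {"fingers":0,"tx":-0.55,"ty":0,"tz":0,"rx":0,"ry":0,"rz":0}
    - {"fingers":0,"tx":-0.55,"ty":0,"tz":0,"rx":0,"ry":0,"rz":0}
    - {"fingers":0,"tx":-0.55,"ty":0,"tz":0,"rx":0,"ry":0,"rz":0}
    - {"fingers":0,"tx":-0.55,"ty":0,"tz":0,"rx":0,"ry":0,"rz":0}
    - {"fingers":0,"tx":-0.5,"ty":0,"tz":0,"rx":0,"ry":0,"rz":0}
    - {"fingers":0,"tx":-0.3,"ty":0,"tz":0,"rx":0,"ry":0,"rz":0}
    - {"fingers":0,"tx":-0.125,"ty":0,"tz":0.1,"rx":0,"ry":0,"rz":0}

```text
clock: 25.0
tool_pos: [466.1, -338.7, 296.1]
ee_rot: [[0.003, 1.0, 0.002], [1.0, -0.003, -0.001], [-0.001, 0.002, -1.0]]
contact_force: [-0.1, 0.7, -0.8]
grip_width: 57.6
```

jog_arm:
  moves:
    - {"fingers":0,"tx":0,"ty":0,"tz":0.4,"rx":0,"ry":0,"rz":0}
    - {"fingers":0,"tx":0,"ty":0,"tz":0.4,"rx":0,"ry":0,"rz":0}
    - {"fingers":0,"tx":0,"ty":0,"tz":0,"rx":0,"ry":0,"rz":0}
    - {"fingers":0,"tx":0,"ty":0,"tz":0,"rx":0,"ry":0,"rz":0}

```text
clock: 25.4
tool_pos: [466.8, -334.8, 235.5]
ee_rot: [[-0.002, 1.0, -0.0], [1.0, 0.002, 0.001], [0.001, -0.0, -1.0]]
contact_force: [0.0, -0.4, 0.2]
grip_width: 57.7
```

```bash
sed -i 's/195:260,390/175:240,390/;s/155:215,415/150:210,415/' look.py; python3 look.py 14; python3 st.py
```

```text
25.5 [ 467.55  -335.643  237.038] 
 [[-0.001  1.     0.002]
 [ 1.     0.001 -0.001]
 [-0.001  0.002 -1.   ]] [ 0.671 -0.805 -0.796] 57.93282140688106 [ 54.228  20.471 -27.52   91.278   9.872  70.514  24.97 ]
```

View pics/l14.png

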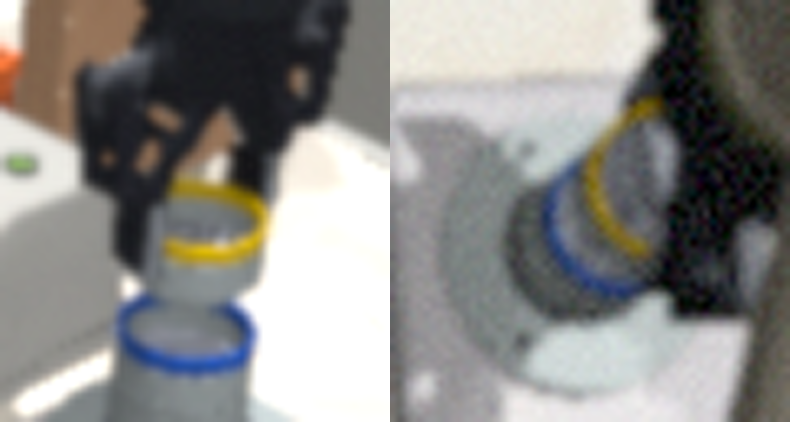

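jog_arm:
  moves:
    - {"fingers":0,"tx":0,"ty":0,"tz":0.12,"rx":0,"ry":0,"rz":0}
    - {"fingers":0,"tx":0,"ty":0,"tz":0.1,"rx":0,"ry":0,"rz":0}
    - {"fingers":0,"tx":0,"ty":0,"tz":0.07,"rx":0,"ry":0,"rz":0}
    - {"fingers":0,"tx":0,"ty":0,"tz":0.04,"rx":0,"ry":0,"rz":0}
    - {"fingers":0,"tx":0,"ty":0,"tz":0,"rx":0,"ry":0,"rz":0}
    - {"fingers":0,"tx":0,"ty":0,"tz":0,"rx":0,"ry":0,"rz":0}

```text
clock: 26.1
tool_pos: [466.6, -336.0, 210.2]
ee_rot: [[0.0, 1.0, 0.0], [1.0, -0.0, 0.0], [0.0, 0.0, -1.0]]
contact_force: [0.2, 0.3, -0.6]
grip_width: 57.9
```

jog_arm:
  moves:
    - {"fingers":0,"tx":0,"ty":0,"tz":0.03,"rx":0,"ry":0,"rz":0}
    - {"fingers":0,"tx":0,"ty":0,"tz":0.02,"rx":0,"ry":0,"rz":0}
    - {"fingers":0,"tx":0,"ty":0,"tz":0,"rx":0,"ry":0,"rz":0}

```text
clock: 26.4
tool_pos: [466.8, -336.2, 207.1]
ee_rot: [[0.0, 1.0, 0.001], [1.0, -0.0, -0.001], [-0.001, 0.001, -1.0]]
contact_force: [-1.4, 0.6, 3.2]
grip_width: 57.8
```

jog_arm:
  moves:
    - {"fingers":0,"tx":0,"ty":0,"tz":0.015,"rx":0,"ry":0,"rz":0}
    - {"fingers":0,"tx":0,"ty":0,"tz":0,"rx":0,"ry":0,"rz":0}

```text
clock: 26.6
tool_pos: [466.9, -336.2, 207.0]
ee_rot: [[0.0, 1.0, 0.001], [1.0, -0.0, -0.001], [-0.001, 0.001, -1.0]]
contact_force: [-4.8, 2.8, 12.7]
grip_width: 58.0
```

jog_arm:
  moves:
    - {"fingers":1,"tx":0,"ty":0,"tz":0,"rx":0,"ry":0,"rz":0}
    - {"fingers":1,"tx":0,"ty":0,"tz":0,"rx":0,"ry":0,"rz":0}
    - {"fingers":1,"tx":0,"ty":0,"tz":0,"rx":0,"ry":0,"rz":0}
    - {"fingers":1,"tx":0,"ty":0,"tz":0,"rx":0,"ry":0,"rz":0}
    - {"fingers":1,"tx":0,"ty":0,"tz":-0.2,"rx":0,"ry":0,"rz":0}
    - {"fingers":1,"tx":0,"ty":0,"tz":-0.5,"rx":0,"ry":0,"rz":0}
    - {"fingers":1,"tx":0,"ty":0,"tz":-0.6,"rx":0,"ry":0,"rz":0}
    - {"fingers":1,"tx":0.3,"ty":0,"tz":0,"rx":0,"ry":0,"rz":0}
    - {"fingers":1,"tx":0.5,"ty":0,"tz":0,"rx":0,"ry":0,"rz":0}
    - {"fingers":1,"tx":0.6,"ty":0,"tz":0,"rx":0,"ry":0,"rz":0}

```text
clock: 27.6
tool_pos: [466.4, -231.1, 304.1]
ee_rot: [[0.003, 1.0, 0.001], [1.0, -0.003, -0.001], [-0.001, 0.001, -1.0]]
contact_force: [0.6, 0.3, 0.2]
grip_width: 85.4
```

jog_arm:
  moves:
    - {"fingers":1,"tx":0.6,"ty":0,"tz":0,"rx":0,"ry":0,"rz":0}
    - {"fingers":1,"tx":0.6,"ty":0,"tz":0,"rx":0,"ry":0,"rz":0}
    - {"fingers":1,"tx":0.6,"ty":0,"tz":0,"rx":0,"ry":0,"rz":0}
    - {"fingers":1,"tx":0.6,"ty":0,"tz":0,"rx":0,"ry":0,"rz":0}
    - {"fingers":1,"tx":0.6,"ty":0,"tz":0,"rx":0,"ry":0,"rz":0}
    - {"fingers":1,"tx":0.6,"ty":0,"tz":0,"rx":0,"ry":0,"rz":0}
    - {"fingers":1,"tx":0.6,"ty":0.1,"tz":0,"rx":0,"ry":0,"rz":0}
    - {"fingers":1,"tx":0.6,"ty":0.1,"tz":0,"rx":0,"ry":0,"rz":0}
    - {"fingers":1,"tx":0.6,"ty":0.1,"tz":0,"rx":0,"ry":0,"rz":0}
    - {"fingers":1,"tx":0.6,"ty":0.15,"tz":0,"rx":0,"ry":0,"rz":0}

```text
clock: 28.6
tool_pos: [500.4, 220.8, 304.3]
ee_rot: [[0.001, 1.0, 0.002], [1.0, -0.001, -0.0], [-0.0, 0.002, -1.0]]
contact_force: [1.4, -0.5, 0.8]
grip_width: 85.5
```

jog_arm:
  moves:
    - {"fingers":1,"tx":0.6,"ty":0.15,"tz":0,"rx":0,"ry":0,"rz":0}
    - {"fingers":1,"tx":0.6,"ty":0.15,"tz":0,"rx":0,"ry":0,"rz":0}
    - {"fingers":1,"tx":0.5,"ty":0.143,"tz":0,"rx":0,"ry":0,"rz":0}
    - {"fingers":1,"tx":0.305,"ty":0,"tz":0.1,"rx":0,"ry":0,"rz":0}
    - {"fingers":1,"tx":0,"ty":0,"tz":0.5,"rx":0,"ry":0,"rz":0}
    - {"fingers":1,"tx":0,"ty":0,"tz":0.5,"rx":0,"ry":0,"rz":0}
    - {"fingers":1,"tx":0,"ty":0,"tz":0.5,"rx":0,"ry":0,"rz":0}
    - {"fingers":1,"tx":0,"ty":0,"tz":0.2,"rx":0,"ry":0,"rz":0}
    - {"fingers":1,"tx":0,"ty":0,"tz":0,"rx":0,"ry":0,"rz":0}
    - {"fingers":1,"tx":0,"ty":0,"tz":0,"rx":0,"ry":0,"rz":0}

```text
clock: 29.6
tool_pos: [534.2, 369.9, 169.9]
ee_rot: [[0.0, 1.0, 0.002], [1.0, -0.0, 0.002], [0.002, 0.002, -1.0]]
contact_force: [0.1, -0.0, 0.9]
grip_width: 85.3
```

```bash
python3 look.py 15; python3 st.py; python3 - <<'E'
from h import *
crop('pics/scene15.png',250,120,100,70,8,'pics/d5.png')
E
```

```text
29.7 [534.421 370.248 170.573] 
 [[ 0.     1.     0.003]
 [ 1.    -0.     0.002]
 [ 0.002  0.003 -1.   ]] [0.416 0.379 1.077] 85.6427119232945 [ -7.256  37.717 -45.61   82.633  27.582  70.949 -55.788]
```

View pics/l15.png

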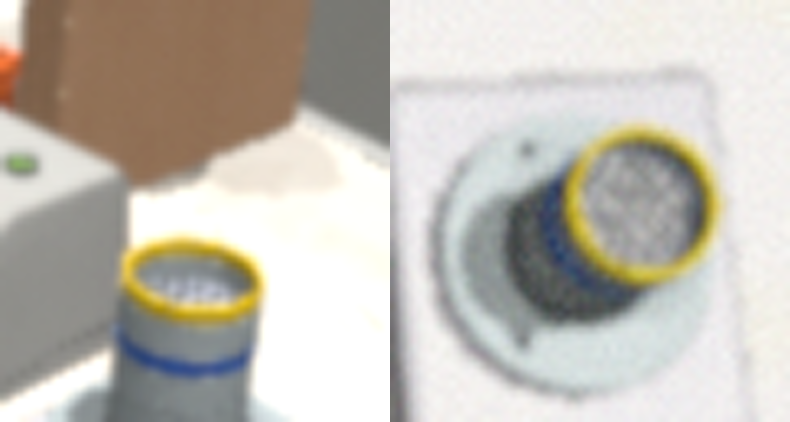

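View pics/d5.png

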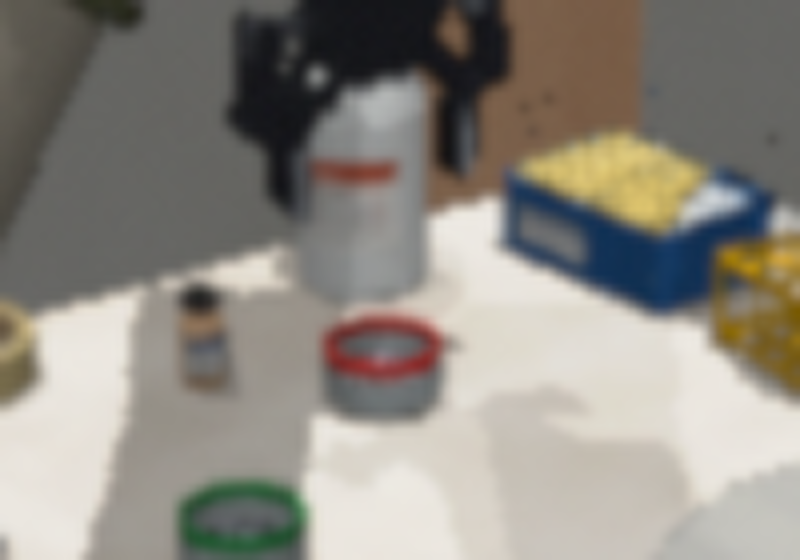

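Stack is straight with yellow seated; gripper is above the red sieve. Descend 86 mm.

jog_arm:
  moves:
    - {"fingers":1,"tx":-0.005,"ty":0,"tz":0.45,"rx":0,"ry":0,"rz":0}
    - {"fingers":1,"tx":0,"ty":0,"tz":0.45,"rx":0,"ry":0,"rz":0}
    - {"fingers":1,"tx":0,"ty":0,"tz":0.26,"rx":0,"ry":0,"rz":0}
    - {"fingers":1,"tx":0,"ty":0,"tz":0,"rx":0,"ry":0,"rz":0}
    - {"fingers":1,"tx":0,"ty":0,"tz":0,"rx":0,"ry":0,"rz":0}

```text
clock: 30.2
tool_pos: [534.3, 369.7, 82.7]
ee_rot: [[0.0, 1.0, 0.002], [1.0, -0.0, 0.001], [0.001, 0.002, -1.0]]
contact_force: [0.2, 0.2, 0.6]
grip_width: 85.2
```

```bash
python3 - <<'E'
from h import *
im=manip.snapshot('scene'); cv2.imwrite('pics/scene16.png',im[:,:,::-1])
crop('pics/scene16.png',250,120,100,70,8,'pics/d6.png')
E
python3 st.py
```

```text
30.25 [534.485 370.018  83.292] 
 [[ 0.     1.     0.003]
 [ 1.    -0.     0.002]
 [ 0.002  0.003 -1.   ]] [-0.019  0.467 -0.175] 85.45216984520606 [ -8.637  42.873 -42.856  86.566  31.355  62.817 -58.317]
```

View pics/d6.png

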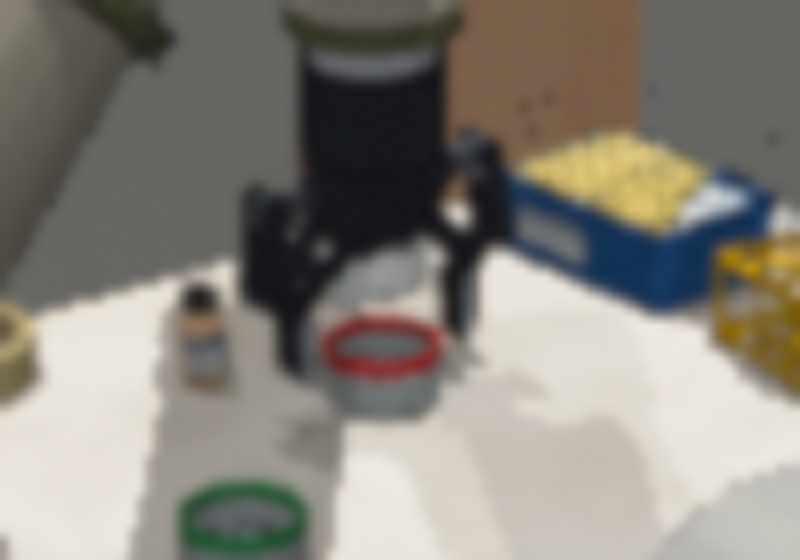

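jog_arm:
  moves:
    - {"fingers":0,"tx":0,"ty":0,"tz":0,"rx":0,"ry":0,"rz":0}
    - {"fingers":0,"tx":0,"ty":0,"tz":0,"rx":0,"ry":0,"rz":0}
    - {"fingers":0,"tx":0,"ty":0,"tz":0,"rx":0,"ry":0,"rz":0}
    - {"fingers":0,"tx":0,"ty":0,"tz":0,"rx":0,"ry":0,"rz":0}
    - {"fingers":0,"tx":0,"ty":0,"tz":0,"rx":0,"ry":0,"rz":0}
    - {"fingers":0,"tx":0,"ty":0,"tz":0,"rx":0,"ry":0,"rz":0}
    - {"fingers":0,"tx":0,"ty":0,"tz":0,"rx":0,"ry":0,"rz":0}

```text
clock: 30.95
tool_pos: [534.5, 369.8, 83.3]
ee_rot: [[0.0, 1.0, 0.003], [1.0, -0.0, 0.002], [0.002, 0.003, -1.0]]
contact_force: [-1.7, -1.8, 8.4]
grip_width: 58.1
```

jog_arm:
  moves:
    - {"fingers":0,"tx":0,"ty":0,"tz":-0.2,"rx":0,"ry":0,"rz":0}
    - {"fingers":0,"tx":0,"ty":0,"tz":-0.5,"rx":0,"ry":0,"rz":0}
    - {"fingers":0,"tx":0,"ty":0,"tz":-0.6,"rx":0,"ry":0,"rz":0}
    - {"fingers":0,"tx":0,"ty":0,"tz":-0.6,"rx":0,"ry":0,"rz":0}
    - {"fingers":0,"tx":0,"ty":0,"tz":-0.6,"rx":0,"ry":0,"rz":0}
    - {"fingers":0,"tx":0,"ty":0,"tz":-0.5,"rx":0,"ry":0,"rz":0}
    - {"fingers":0,"tx":-0.2,"ty":-0.1,"tz":0,"rx":0,"ry":0,"rz":0}
    - {"fingers":0,"tx":-0.4,"ty":-0.2,"tz":0,"rx":0,"ry":0,"rz":0}
    - {"fingers":0,"tx":-0.5,"ty":-0.2,"tz":0,"rx":0,"ry":0,"rz":0}
    - {"fingers":0,"tx":-0.55,"ty":-0.2,"tz":0,"rx":0,"ry":0,"rz":0}

```text
clock: 31.95
tool_pos: [479.8, 245.0, 306.5]
ee_rot: [[-0.002, 1.0, 0.0], [1.0, 0.002, 0.0], [0.0, 0.0, -1.0]]
contact_force: [1.1, -1.4, 0.0]
grip_width: 57.4
```

jog_arm:
  moves:
    - {"fingers":0,"tx":-0.55,"ty":-0.2,"tz":0,"rx":0,"ry":0,"rz":0}
    - {"fingers":0,"tx":-0.55,"ty":0,"tz":0,"rx":0,"ry":0,"rz":0}
    - {"fingers":0,"tx":-0.55,"ty":0,"tz":0,"rx":0,"ry":0,"rz":0}
    - {"fingers":0,"tx":-0.55,"ty":0,"tz":0,"rx":0,"ry":0,"rz":0}
    - {"fingers":0,"tx":-0.55,"ty":0,"tz":0,"rx":0,"ry":0,"rz":0}
    - {"fingers":0,"tx":-0.55,"ty":0,"tz":0,"rx":0,"ry":0,"rz":0}
    - {"fingers":0,"tx":-0.55,"ty":0,"tz":0,"rx":0,"ry":0,"rz":0}
    - {"fingers":0,"tx":-0.55,"ty":0,"tz":0,"rx":0,"ry":0,"rz":0}
    - {"fingers":0,"tx":-0.55,"ty":0,"tz":0,"rx":0,"ry":0,"rz":0}
    - {"fingers":0,"tx":-0.55,"ty":0,"tz":0,"rx":0,"ry":0,"rz":0}

```text
clock: 32.95
tool_pos: [465.7, -168.3, 307.0]
ee_rot: [[-0.001, 1.0, 0.001], [1.0, 0.001, -0.001], [-0.001, 0.001, -1.0]]
contact_force: [0.5, -0.2, -1.0]
grip_width: 58.3
```

jog_arm:
  moves:
    - {"fingers":0,"tx":-0.55,"ty":0,"tz":0,"rx":0,"ry":0,"rz":0}
    - {"fingers":0,"tx":-0.55,"ty":0,"tz":0,"rx":0,"ry":0,"rz":0}
    - {"fingers":0,"tx":-0.55,"ty":0,"tz":0,"rx":0,"ry":0,"rz":0}
    - {"fingers":0,"tx":-0.4,"ty":0,"tz":0,"rx":0,"ry":0,"rz":0}
    - {"fingers":0,"tx":-0.21,"ty":0,"tz":0.1,"rx":0,"ry":0,"rz":0}
    - {"fingers":0,"tx":0,"ty":0,"tz":0.3,"rx":0,"ry":0,"rz":0}
    - {"fingers":0,"tx":0,"ty":0,"tz":0.2,"rx":0,"ry":0,"rz":0}
    - {"fingers":0,"tx":0,"ty":0,"tz":0,"rx":0,"ry":0,"rz":0}
    - {"fingers":0,"tx":0,"ty":0,"tz":0,"rx":0,"ry":0,"rz":0}

```text
clock: 33.85
tool_pos: [466.4, -335.6, 261.3]
ee_rot: [[-0.002, 1.0, 0.0], [1.0, 0.002, 0.001], [0.001, 0.0, -1.0]]
contact_force: [0.2, -0.0, -0.9]
grip_width: 58.2
```

```bash
sed -i 's/175:240,390/160:225,390/;s/150:210,415/140:200,420/' look.py; python3 look.py 17; python3 st.py
```

```text
33.95 [ 466.735 -336.262  262.168] 
 [[-0.001  1.     0.002]
 [ 1.     0.001 -0.001]
 [-0.001  0.002 -1.   ]] [ 0.238 -0.721 -1.65 ] 58.177429698464586 [ 56.218  19.765 -30.014  89.249  10.16   73.603  24.87 ]
```

View pics/l17.png

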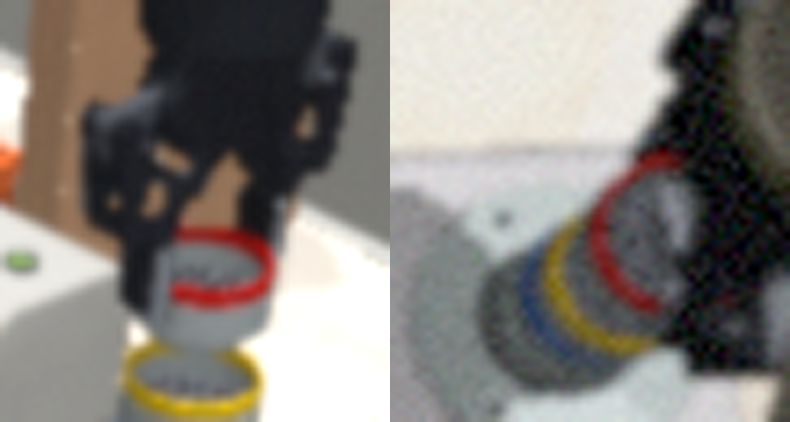

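jog_arm:
  moves:
    - {"fingers":0,"tx":0,"ty":0,"tz":0.12,"rx":0,"ry":0,"rz":0}
    - {"fingers":0,"tx":0,"ty":0,"tz":0.1,"rx":0,"ry":0,"rz":0}
    - {"fingers":0,"tx":0,"ty":0,"tz":0.06,"rx":0,"ry":0,"rz":0}
    - {"fingers":0,"tx":0,"ty":0,"tz":0.04,"rx":0,"ry":0,"rz":0}
    - {"fingers":0,"tx":0,"ty":0,"tz":0,"rx":0,"ry":0,"rz":0}
    - {"fingers":0,"tx":0,"ty":0,"tz":0,"rx":0,"ry":0,"rz":0}

```text
clock: 34.55
tool_pos: [466.1, -336.8, 236.8]
ee_rot: [[0.0, 1.0, 0.0], [1.0, -0.0, 0.0], [0.0, 0.0, -1.0]]
contact_force: [0.6, 0.3, -0.8]
grip_width: 58.2
```

jog_arm:
  moves:
    - {"fingers":0,"tx":0,"ty":0,"tz":0.03,"rx":0,"ry":0,"rz":0}
    - {"fingers":0,"tx":0,"ty":0,"tz":0.02,"rx":0,"ry":0,"rz":0}
    - {"fingers":0,"tx":0,"ty":0,"tz":0,"rx":0,"ry":0,"rz":0}

```text
clock: 34.85
tool_pos: [466.2, -336.8, 233.3]
ee_rot: [[0.0, 1.0, 0.001], [1.0, -0.0, -0.0], [-0.0, 0.001, -1.0]]
contact_force: [1.1, 0.9, 0.0]
grip_width: 57.9
```

jog_arm:
  moves:
    - {"fingers":0,"tx":0,"ty":0,"tz":0.015,"rx":0,"ry":0,"rz":0}
    - {"fingers":0,"tx":0,"ty":0,"tz":0.01,"rx":0,"ry":0,"rz":0}
    - {"fingers":0,"tx":0,"ty":0,"tz":0,"rx":0,"ry":0,"rz":0}

```text
clock: 35.15
tool_pos: [466.4, -337.1, 233.1]
ee_rot: [[0.0, 1.0, 0.002], [1.0, -0.0, -0.002], [-0.002, 0.002, -1.0]]
contact_force: [-4.0, 2.2, 13.2]
grip_width: 57.9
```

jog_arm:
  moves:
    - {"fingers":1,"tx":0,"ty":0,"tz":0,"rx":0,"ry":0,"rz":0}
    - {"fingers":1,"tx":0,"ty":0,"tz":0,"rx":0,"ry":0,"rz":0}
    - {"fingers":1,"tx":0,"ty":0,"tz":0,"rx":0,"ry":0,"rz":0}
    - {"fingers":1,"tx":0,"ty":0,"tz":0,"rx":0,"ry":0,"rz":0}
    - {"fingers":1,"tx":0,"ty":0,"tz":-0.2,"rx":0,"ry":0,"rz":0}
    - {"fingers":1,"tx":0,"ty":0,"tz":-0.4,"rx":0,"ry":0,"rz":0}
    - {"fingers":1,"tx":0,"ty":0,"tz":-0.4,"rx":0,"ry":0,"rz":0}
    - {"fingers":1,"tx":0.3,"ty":0,"tz":0,"rx":0,"ry":0,"rz":0}
    - {"fingers":1,"tx":0.5,"ty":0,"tz":0,"rx":0,"ry":0,"rz":0}
    - {"fingers":1,"tx":0.6,"ty":0,"tz":0,"rx":0,"ry":0,"rz":0}

```text
clock: 36.15
tool_pos: [465.9, -231.9, 307.3]
ee_rot: [[0.003, 1.0, 0.001], [1.0, -0.003, -0.001], [-0.001, 0.001, -1.0]]
contact_force: [1.4, 0.6, 0.2]
grip_width: 85.6
```

jog_arm:
  moves:
    - {"fingers":1,"tx":0.6,"ty":0,"tz":0,"rx":0,"ry":0,"rz":0}
    - {"fingers":1,"tx":0.6,"ty":0,"tz":0,"rx":0,"ry":0,"rz":0}
    - {"fingers":1,"tx":0.6,"ty":0,"tz":0,"rx":0,"ry":0,"rz":0}
    - {"fingers":1,"tx":0.6,"ty":0,"tz":0,"rx":0,"ry":0,"rz":0}
    - {"fingers":1,"tx":0.6,"ty":0,"tz":0,"rx":0,"ry":0,"rz":0}
    - {"fingers":1,"tx":0.6,"ty":0,"tz":0,"rx":0,"ry":0,"rz":0}
    - {"fingers":1,"tx":0.6,"ty":-0.1,"tz":0,"rx":0,"ry":0,"rz":0}
    - {"fingers":1,"tx":0.5,"ty":-0.2,"tz":0,"rx":0,"ry":0,"rz":0}
    - {"fingers":1,"tx":0.397,"ty":-0.225,"tz":0,"rx":0,"ry":0,"rz":0}
    - {"fingers":1,"tx":0,"ty":-0.2,"tz":0.2,"rx":0,"ry":0,"rz":0}

```text
clock: 37.15
tool_pos: [410.9, 156.0, 293.8]
ee_rot: [[-0.008, 1.0, 0.004], [1.0, 0.008, 0.002], [0.002, 0.004, -1.0]]
contact_force: [-0.7, -0.7, 0.1]
grip_width: 85.6
```

jog_arm:
  moves:
    - {"fingers":1,"tx":0,"ty":0,"tz":0.5,"rx":0,"ry":0,"rz":0}
    - {"fingers":1,"tx":0,"ty":0,"tz":0.5,"rx":0,"ry":0,"rz":0}
    - {"fingers":1,"tx":0,"ty":0,"tz":0.5,"rx":0,"ry":0,"rz":0}
    - {"fingers":1,"tx":0,"ty":0,"tz":0.2,"rx":0,"ry":0,"rz":0}
    - {"fingers":1,"tx":0,"ty":0,"tz":0,"rx":0,"ry":0,"rz":0}
    - {"fingers":1,"tx":0,"ty":0,"tz":0,"rx":0,"ry":0,"rz":0}

```text
clock: 37.75
tool_pos: [412.2, 151.0, 164.9]
ee_rot: [[-0.0, 1.0, 0.001], [1.0, 0.0, 0.0], [0.0, 0.001, -1.0]]
contact_force: [0.2, -0.3, -0.1]
grip_width: 85.4
```

```bash
python3 look.py 18; python3 st.py; python3 - <<'E'
from h import *
crop('pics/scene18.png',260,140,100,70,8,'pics/d7.png')
E
```

```text
37.85 [412.708 150.98  165.361] 
 [[ 0.     1.     0.003]
 [ 1.    -0.     0.   ]
 [ 0.     0.003 -1.   ]] [0.576 0.039 0.026] 85.19856802875898 [ 23.733  11.994 -52.132 114.87   11.21   58.046 -33.754]
```

View pics/l18.png

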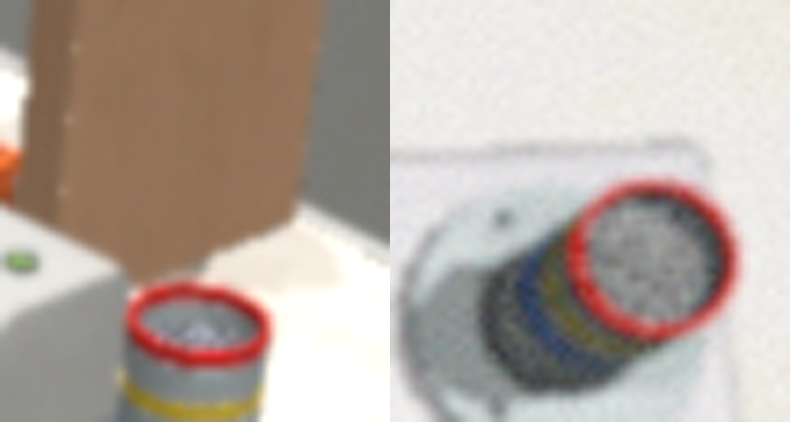

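View pics/d7.png

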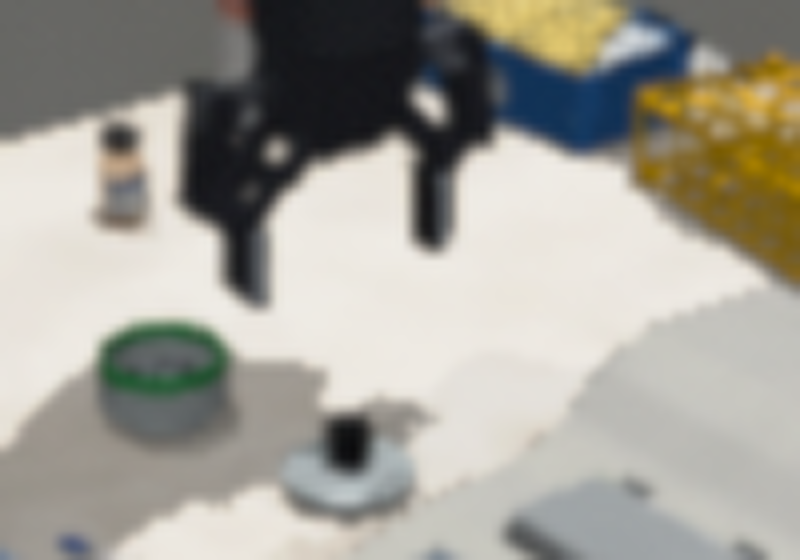

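jog_arm:
  moves:
    - {"fingers":1,"tx":-0.01,"ty":0,"tz":0.4,"rx":0,"ry":0,"rz":0}
    - {"fingers":1,"tx":0,"ty":0,"tz":0.35,"rx":0,"ry":0,"rz":0}
    - {"fingers":1,"tx":0,"ty":0,"tz":0.24,"rx":0,"ry":0,"rz":0}
    - {"fingers":1,"tx":0,"ty":0,"tz":0,"rx":0,"ry":0,"rz":0}
    - {"fingers":1,"tx":0,"ty":0,"tz":0,"rx":0,"ry":0,"rz":0}

```text
clock: 38.35
tool_pos: [412.4, 150.1, 90.6]
ee_rot: [[0.0, 1.0, 0.001], [1.0, -0.0, 0.0], [0.0, 0.001, -1.0]]
contact_force: [0.8, 0.6, -0.2]
grip_width: 85.6
```

```bash
python3 - <<'E'
from h import *
im=manip.snapshot('scene'); cv2.imwrite('pics/scene19.png',im[:,:,::-1])
crop('pics/scene19.png',260,140,100,70,8,'pics/d8.png')
E
python3 st.py
```

```text
38.4 [412.724 150.225  90.964] 
 [[ 0.     1.     0.002]
 [ 1.    -0.     0.001]
 [ 0.001  0.002 -1.   ]] [-0.857  0.577  0.442] 85.55444583270082 [ 19.005  19.784 -48.568 118.755  19.567  49.412 -40.825]
```

View pics/d8.png

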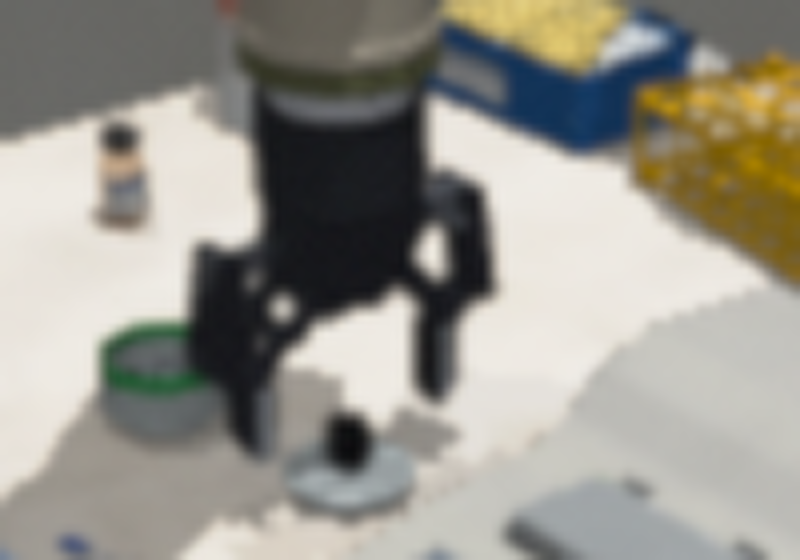

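jog_arm:
  moves:
    - {"fingers":0,"tx":0,"ty":0,"tz":0,"rx":0,"ry":0,"rz":0}
    - {"fingers":0,"tx":0,"ty":0,"tz":0,"rx":0,"ry":0,"rz":0}
    - {"fingers":0,"tx":0,"ty":0,"tz":0,"rx":0,"ry":0,"rz":0}
    - {"fingers":0,"tx":0,"ty":0,"tz":0,"rx":0,"ry":0,"rz":0}
    - {"fingers":0,"tx":0,"ty":0,"tz":0,"rx":0,"ry":0,"rz":0}
    - {"fingers":0,"tx":0,"ty":0,"tz":0,"rx":0,"ry":0,"rz":0}
    - {"fingers":0,"tx":0,"ty":0,"tz":0,"rx":0,"ry":0,"rz":0}
    - {"fingers":0,"tx":0,"ty":0,"tz":0,"rx":0,"ry":0,"rz":0}

```text
clock: 39.2
tool_pos: [411.9, 149.8, 89.9]
ee_rot: [[0.0, 1.0, 0.0], [1.0, -0.0, -0.0], [-0.0, 0.0, -1.0]]
contact_force: [-2.4, -1.0, 7.4]
grip_width: 18.7
```

```bash
python3 - <<'E'
from h import *
im=manip.snapshot('scene'); cv2.imwrite('pics/scene20.png',im[:,:,::-1])
crop('pics/scene20.png',280,160,60,50,12,'pics/d9.png')
E
python3 st.py
```

```text
39.25 [411.877 149.812  89.907] 
 [[ 0.  1.  0.]
 [ 1. -0. -0.]
 [-0.  0. -1.]] [-2.445 -2.018  7.477] 18.113200577733668 [ 18.975  19.863 -48.533 118.847  19.632  49.389 -40.887]
```

View pics/d9.png

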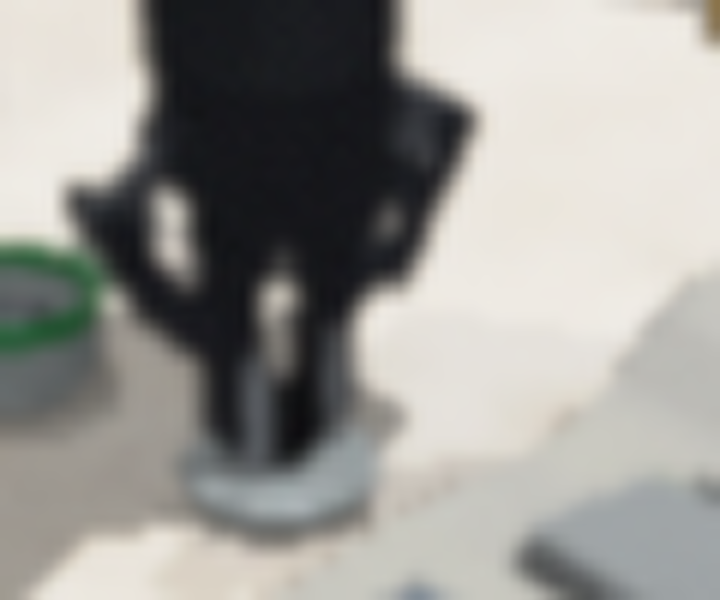

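jog_arm:
  moves:
    - {"fingers":0,"tx":0,"ty":0,"tz":-0.2,"rx":0,"ry":0,"rz":0}
    - {"fingers":0,"tx":0,"ty":0,"tz":-0.5,"rx":0,"ry":0,"rz":0}
    - {"fingers":0,"tx":0,"ty":0.1,"tz":-0.6,"rx":0,"ry":0,"rz":0}
    - {"fingers":0,"tx":0,"ty":0.2,"tz":-0.6,"rx":0,"ry":0,"rz":0}
    - {"fingers":0,"tx":0,"ty":0.2,"tz":-0.6,"rx":0,"ry":0,"rz":0}
    - {"fingers":0,"tx":0,"ty":0.13,"tz":-0.5,"rx":0,"ry":0,"rz":0}
    - {"fingers":0,"tx":-0.2,"ty":0.1,"tz":0,"rx":0,"ry":0,"rz":0}
    - {"fingers":0,"tx":-0.4,"ty":0,"tz":0,"rx":0,"ry":0,"rz":0}
    - {"fingers":0,"tx":-0.5,"ty":0,"tz":0,"rx":0,"ry":0,"rz":0}
    - {"fingers":0,"tx":-0.55,"ty":0,"tz":0,"rx":0,"ry":0,"rz":0}

```text
clock: 40.25
tool_pos: [466.1, 25.6, 314.3]
ee_rot: [[-0.002, 1.0, -0.0], [1.0, 0.002, 0.0], [0.0, -0.0, -1.0]]
contact_force: [0.6, -0.1, -1.3]
grip_width: 18.4
```

jog_arm:
  moves:
    - {"fingers":0,"tx":-0.55,"ty":0,"tz":0,"rx":0,"ry":0,"rz":0}
    - {"fingers":0,"tx":-0.55,"ty":0,"tz":0,"rx":0,"ry":0,"rz":0}
    - {"fingers":0,"tx":-0.55,"ty":0,"tz":0,"rx":0,"ry":0,"rz":0}
    - {"fingers":0,"tx":-0.55,"ty":0,"tz":0,"rx":0,"ry":0,"rz":0}
    - {"fingers":0,"tx":-0.55,"ty":0,"tz":0,"rx":0,"ry":0,"rz":0}
    - {"fingers":0,"tx":-0.55,"ty":0,"tz":0,"rx":0,"ry":0,"rz":0}
    - {"fingers":0,"tx":-0.55,"ty":0,"tz":0,"rx":0,"ry":0,"rz":0}
    - {"fingers":0,"tx":-0.5,"ty":0,"tz":0,"rx":0,"ry":0,"rz":0}
    - {"fingers":0,"tx":-0.34,"ty":0,"tz":0,"rx":0,"ry":0,"rz":0}
    - {"fingers":0,"tx":-0.144,"ty":0,"tz":0,"rx":0,"ry":0,"rz":0}

```text
clock: 41.25
tool_pos: [465.2, -339.5, 313.3]
ee_rot: [[0.004, 1.0, -0.001], [1.0, -0.004, 0.001], [0.001, -0.001, -1.0]]
contact_force: [0.6, 0.2, -2.0]
grip_width: 18.1
```

jog_arm:
  moves:
    - {"fingers":0,"tx":0,"ty":0,"tz":0.2,"rx":0,"ry":0,"rz":0}
    - {"fingers":0,"tx":0,"ty":0,"tz":0.1,"rx":0,"ry":0,"rz":0}
    - {"fingers":0,"tx":0,"ty":0,"tz":0,"rx":0,"ry":0,"rz":0}
    - {"fingers":0,"tx":0,"ty":0,"tz":0,"rx":0,"ry":0,"rz":0}

```text
clock: 41.65
tool_pos: [466.7, -335.5, 292.2]
ee_rot: [[-0.002, 1.0, -0.0], [1.0, 0.002, 0.0], [0.0, -0.0, -1.0]]
contact_force: [-0.5, -0.0, -0.7]
grip_width: 18.3
```

```bash
python3 look.py 21; python3 st.py
```

```text
41.75 [ 466.845 -336.003  292.72 ] 
 [[-0.001  1.     0.001]
 [ 1.     0.001 -0.001]
 [-0.001  0.001 -1.   ]] [-0.042 -0.024 -1.425] 18.170487207371895 [ 57.711  19.009 -32.115  86.547  10.231  77.323  24.817]
```

View pics/l21.png

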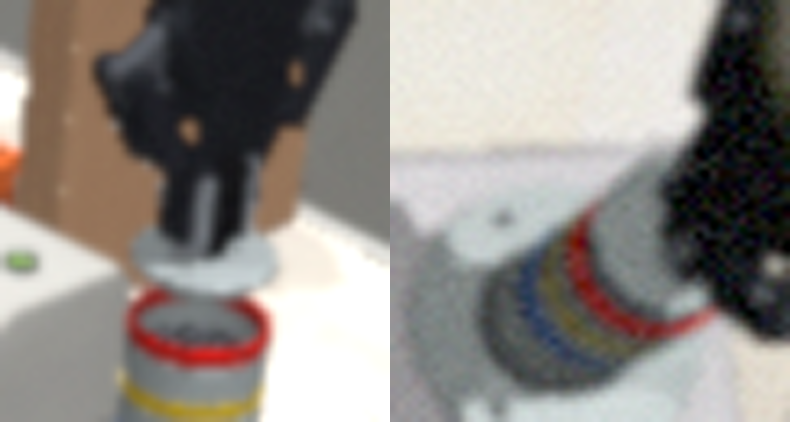

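jog_arm:
  moves:
    - {"fingers":0,"tx":0,"ty":0,"tz":0.12,"rx":0,"ry":0,"rz":0}
    - {"fingers":0,"tx":0,"ty":0,"tz":0.1,"rx":0,"ry":0,"rz":0}
    - {"fingers":0,"tx":0,"ty":0,"tz":0.06,"rx":0,"ry":0,"rz":0}
    - {"fingers":0,"tx":0,"ty":0,"tz":0.02,"rx":0,"ry":0,"rz":0}
    - {"fingers":0,"tx":0,"ty":0,"tz":0,"rx":0,"ry":0,"rz":0}
    - {"fingers":0,"tx":0,"ty":0,"tz":0,"rx":0,"ry":0,"rz":0}

```text
clock: 42.35
tool_pos: [466.5, -336.6, 269.6]
ee_rot: [[0.0, 1.0, 0.0], [1.0, -0.0, -0.0], [-0.0, 0.0, -1.0]]
contact_force: [-0.1, -0.0, -1.1]
grip_width: 18.9
```

jog_arm:
  moves:
    - {"fingers":0,"tx":0,"ty":0,"tz":0.03,"rx":0,"ry":0,"rz":0}
    - {"fingers":0,"tx":0,"ty":0,"tz":0.02,"rx":0,"ry":0,"rz":0}
    - {"fingers":0,"tx":0,"ty":0,"tz":0,"rx":0,"ry":0,"rz":0}

```text
clock: 42.65
tool_pos: [466.6, -336.6, 266.0]
ee_rot: [[0.0, 1.0, 0.001], [1.0, -0.0, -0.0], [-0.0, 0.001, -1.0]]
contact_force: [0.2, -0.8, 1.3]
grip_width: 18.7
```

jog_arm:
  moves:
    - {"fingers":0,"tx":0,"ty":0,"tz":0.02,"rx":0,"ry":0,"rz":0}
    - {"fingers":0,"tx":0,"ty":0,"tz":0,"rx":0,"ry":0,"rz":0}

```text
clock: 42.85
tool_pos: [466.8, -336.8, 265.8]
ee_rot: [[0.0, 1.0, 0.002], [1.0, -0.0, -0.002], [-0.002, 0.002, -1.0]]
contact_force: [-1.7, 0.9, 9.9]
grip_width: 18.3
```

Seated. Release, rise and move clear for a final look.

jog_arm:
  moves:
    - {"fingers":1,"tx":0,"ty":0,"tz":0,"rx":0,"ry":0,"rz":0}
    - {"fingers":1,"tx":0,"ty":0,"tz":0,"rx":0,"ry":0,"rz":0}
    - {"fingers":1,"tx":0,"ty":0,"tz":0,"rx":0,"ry":0,"rz":0}
    - {"fingers":1,"tx":0,"ty":0,"tz":0,"rx":0,"ry":0,"rz":0}
    - {"fingers":1,"tx":0,"ty":0,"tz":0,"rx":0,"ry":0,"rz":0}
    - {"fingers":1,"tx":0,"ty":0,"tz":-0.2,"rx":0,"ry":0,"rz":0}
    - {"fingers":1,"tx":0,"ty":0,"tz":-0.4,"rx":0,"ry":0,"rz":0}
    - {"fingers":1,"tx":0,"ty":0,"tz":-0.4,"rx":0,"ry":0,"rz":0}
    - {"fingers":1,"tx":0.3,"ty":0,"tz":0,"rx":0,"ry":0,"rz":0}
    - {"fingers":1,"tx":0.5,"ty":0,"tz":0,"rx":0,"ry":0,"rz":0}

```text
clock: 43.85
tool_pos: [466.1, -278.5, 339.7]
ee_rot: [[0.005, 1.0, 0.001], [1.0, -0.005, -0.001], [-0.001, 0.001, -1.0]]
contact_force: [1.4, 0.4, -0.1]
grip_width: 85.6
```

jog_arm:
  moves:
    - {"fingers":1,"tx":0.5,"ty":0,"tz":0,"rx":0,"ry":0,"rz":0}
    - {"fingers":1,"tx":0.5,"ty":0,"tz":0,"rx":0,"ry":0,"rz":0}
    - {"fingers":1,"tx":0.5,"ty":0,"tz":0,"rx":0,"ry":0,"rz":0}
    - {"fingers":1,"tx":0.5,"ty":0,"tz":0,"rx":0,"ry":0,"rz":0}
    - {"fingers":1,"tx":0.3,"ty":0,"tz":0,"rx":0,"ry":0,"rz":0}
    - {"fingers":1,"tx":0,"ty":0,"tz":0,"rx":0,"ry":0,"rz":0}
    - {"fingers":1,"tx":0,"ty":0,"tz":0,"rx":0,"ry":0,"rz":0}
    - {"fingers":1,"tx":0,"ty":0,"tz":0,"rx":0,"ry":0,"rz":0}

```text
clock: 44.65
tool_pos: [466.3, -105.3, 339.1]
ee_rot: [[0.002, 1.0, -0.0], [1.0, -0.002, -0.0], [-0.0, -0.0, -1.0]]
contact_force: [0.5, -0.1, -0.5]
grip_width: 85.3
```

```bash
python3 look.py 22; python3 st.py; python3 - <<'E'
from h import *
crop('pics/scene22.png',370,160,100,105,5,'pics/e1.png')
im=cv2.imread('pics/top22.png'); i0=cv2.imread('pics/top0.png')
a=np.vstack([cv2.resize(x[170:270,150:440],None,fx=2.5,fy=2.5) for x in(i0,im)]); cv2.imwrite('pics/e2.png',a)
E
```

```text
44.75 [ 466.366 -105.257  338.983] 
 [[ 0.002  1.    -0.   ]
 [ 1.    -0.002  0.   ]
 [ 0.    -0.    -1.   ]] [-0.637  0.626 -0.318] 85.34543163590115 [ 47.468   5.457 -40.975  95.727   3.612  80.183   5.884]
```

View pics/e1.png

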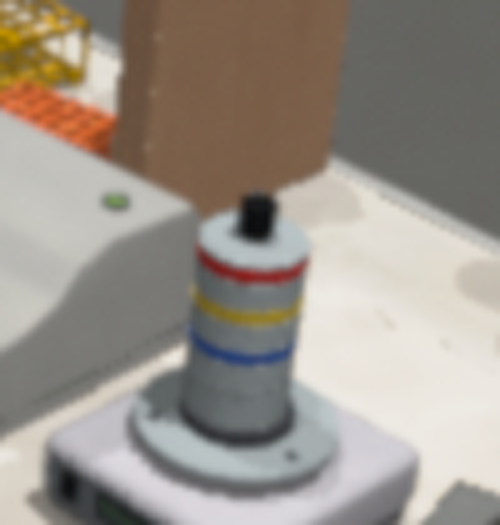

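View pics/e2.png

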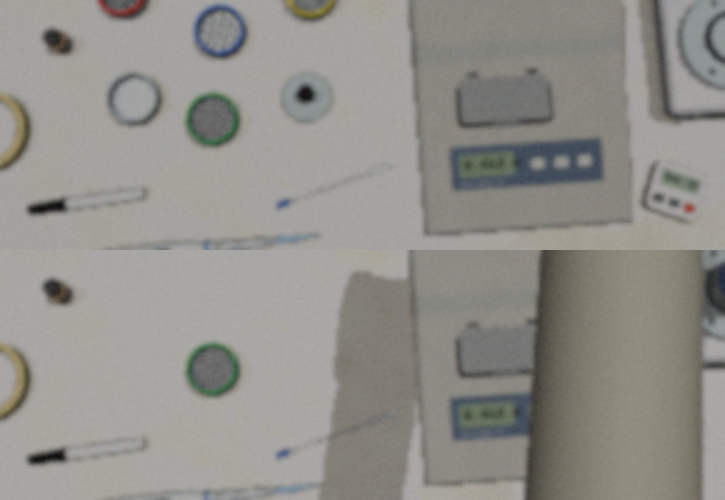

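View pics/l22.png

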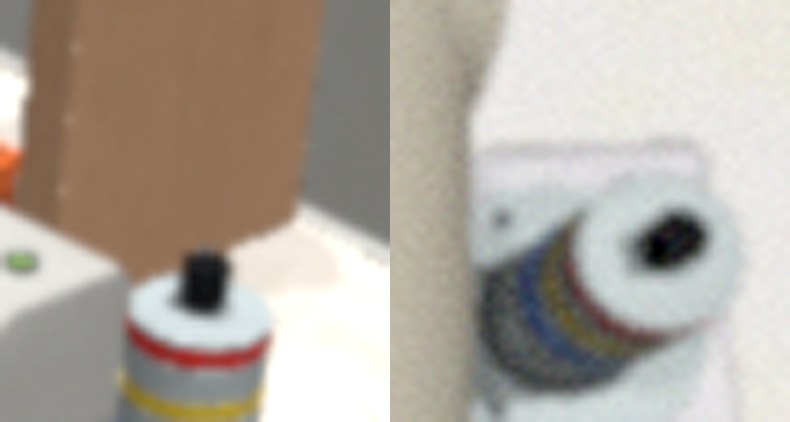

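The stack stands straight with evenly spaced rims and the lid flush. The green sieve and vial haven't moved, and the arm is clear of everything.

```bash
python3 -c "
from bench import manip
print(manip.job_done())"
```

```text
the job is handed in; nothing more can be done
None
```

The stack is built on the shaker plate, from the bottom up: pan in the locating ring, blue, yellow and red sieves, then the lid. I handed it in at about 45 s of the 131 s allowed.

**Seating:** Each piece met resistance (about 10–19 N) within about 0.2 mm of its expected seated height. The last pictures show a straight stack with evenly spaced rims and the lid flush.

**Pieces to leave alone:** The green sieve and the vial look unmoved between the first and last top views. The arm hid the timer in the last top view, so I didn't check it at the end. The tool didn't work near it.

**Disagreements along the way:**
- **Pan:** my first measured position was about 4 mm off, because I cast the rays onto the wrong height. I saw this from the hover pictures and corrected it before lowering the pan.
- **Sieves:** the two cameras differed by up to about 3 mm on the blue sieve's position and about 4 mm on the green sieve's, which the foot's taper could take up.

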